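Clamp copper blanks in the jaw holder and bring the magnifier over them

ROBOT

A 7-joint arm with a two-finger parallel gripper is mounted at the origin on the work surface. World frame = base frame: x ahead of the robot, y to its left, z up, the work surface at z = 0. Lengths are in m, angles in rad, forces in N, time in s.
With the tool pointing down it reaches from about 0.35 to 0.9 m from the base axis. Payload 7.2 kg.
Tool frame: the origin (TCP) lies at the very end of the fingers, on their centre line; the grasp point (between the pads) lies 19 mm behind it; z points along the fingers, x is the direction in which the jaws open and shut, and the axes are right-handed (so a half turn about z gives the same grasp; the last joint's range is limited). The gripper opens to 85 mm and grips with 20 to 120 N. Pads are 22 mm wide; open, the fingers measure 114 mm over their backs; the gripper's body (76 mm by 85 mm) begins 54 mm behind the grasp point. The pads swing forward as they close: fully open they stand 13 mm farther back than shut.
Start: joints at [1.242, 0.411, -0.013, 1.596, 0.006, 1.134, -0.082], TCP at [0.161, -0.604, 0.231] pointing down, gripper open.
Joint ranges: [-2.95, 2.95], [-0.29, 1.99], [-1.47, 1.44], [0.14, 2.54], [-1.03, 4.17], [0.13, 1.85], [-2.86, 2.86]. Speed limits (rad/s): [2.39, 2.39, 3.01, 3.01, 3.14, 3.14, 3.14].

INTERFACE

Orientations are given as [roll, pitch, yaw] about the fixed x, y, z axes, in that order (R = Rz(yaw) Ry(pitch) Rx(roll)).
In Python, from station import * gives the robot as it stands.
- The arm moves only by the shell command python3 -m creep 'ROWS' [FORCE]. ROWS is JSON, a list of rows, each a list of 3 entries, a list of its own where there are three numbers: the turn, a rotation vector about the world's x, y, z in degrees, then the shift along the world's x, y, z in cm, then the opening in per cent of the stroke, from 0 (shut) to 100 (fully open). In form: [[[rx, ry, rz], [dx, dy, dz], claw], ...]. A call has 1 to 5 rows; each row is the pose to reach, as a shift and turn from the pose commanded when the call began; what a row does not reach only later rows make up. A row lasts 1/10 s, in which the tool goes at most 50 mm and 8.59 degrees, less where a joint would pass 70% of its speed; a pose out of reach is approached as far as the arm can. A call with a gripper value outside its range is refused whole. The fingers move at their own pace and stop on an object; FORCE is the grip in N (left out, the last holds). Time passes only in rows, so rows that repeat a pose let the fingers close. It gives the time, the measured TCP pose, the force and the opening at its end, in the units of the state.
- sense(): the state, without advancing time (a new reading comes with each control period).
- snapshot(name): name is "side" or "top" or "wrist"; returns a dict with "color" (384x512x3 uint8, blue, green, red), "intrinsics" (3x3 intrinsics, pixels), "k1" (the pictures are not rectified: a ray, as slopes to the right and down, at radius r is drawn at 1 + k1 r^2 times it, then the intrinsics apply), "view" (4x4, takes a point from world to camera coordinates). Camera axes: x right, y up, looking along -z (the intrinsics and any distortion apply to the point x, -y, -z); pixel columns grow to the right and rows downward; lengths in m; the calibration is good to about 2 mm. A picture is of the moment at which its call begins. There is no depth.
- finish_job(): hands the job in, once; it reports no verdict.
Trained networks look in a picture, given as the dict that the camera call returned (one of the last four; its "shot" number tells which), for a name from the list of things; names that differ only in an ending like _2 or _b are one class to them, and where a whole thing is asked for, a point or a joint stands for the part that bears it (a point fixed in the world has none). Each returns a list of dicts, best first, with "confidence" (0 to 1); they miss things now and then, are a little off and sometimes report something else, mostly with a low value. They report only what shows in the picture. A call takes as long as a camera call. They do not tell look-alikes from the thing itself.
- boxes_of(query, picture): "extent" ([left, top, right, bottom] in pixels, round what is visible of it).
The state is a dict: "clock": time; "q": joint angles; "qvel": joint speeds; "tau": joint torques, N m; "ee_pos": TCP position; "tool_rot": TCP orientation; "contact_force": force on the tool from outside, world axes, zero at the start; "wrist_torque": the same for the moment, N m; "finger_gap": opening from 0.0 (shut) to 1.0 (fully open).
Only numpy, scipy, OpenCV 4.12 (cv2) and the standard library are available. Lean on these libraries where they do the work, as an engineer would, in place of code of your own. Each camera call takes 0.05 s, during which the arm holds its last target.

TASK

Swing the magnifier arm well clear, so that no part of the lens hangs over the board holder, then open the holder's sliding jaw and lay all the copper-faced blanks flat in one square pile between the jaws: long sides along the jaw travel, centred across the jaws. With the lens still clear, close the sliding jaw until it bears on the pile and holds it against the fixed jaw; then swing the magnifier back so the middle of the lens is over the middle of the pile. Leave the other things on the bench alone.

Things in the scene. Friction and masses are not known exactly. Their poses are not given: they have to be found in the camera images.
- holder: Fixed sliding-jaw board holder: aluminium bed, top 15 mm above the table, spanning x -130 to +55 mm, y -60 to +60 mm. Origin: at table height, exactly under the middle of the clamped pile; z up, x along the jaw travel towards the fixed jaw, y across. A clamped blank lies from x -30 to +30 mm.
- fixed_face (a point): Middle of the gripping face of the fixed dark steel jaw (x = +30 mm in the holder, 38 mm above the table; the jaw is 18 mm thick behind it; same axes as the holder). Both jaws are 40 mm wide (y -20 to +20 mm) and their tops are 61 mm above the table.
- jaw (a joint): Opening between the two jaw faces in m (0 to 0.085); the sliding jaw moves along the holder's x, towards the fixed jaw as this falls, against about 3 N of friction, and stays where left. It starts too narrow for a blank. Clamped on a blank it reads 0.060.
- jaw_knob (a point): Middle of the upright black round knob (18 mm across, from 28 to 68 mm above the table) on the low foot (40 mm wide, top 28 mm above the table) behind the sliding jaw; this point is 48 mm above the table and 41 mm behind the sliding jaw's face (the jaw itself is 20 mm thick); it moves with the jaw.
- lens_arm (a joint): Angle in rad (-0.45 to 2.0) of the magnifier arm about its upright post; grows counter-clockwise seen from above, which carries the lens away from the holder to the robot's right. Light, about 0.1 N m of friction; stays where left. Starts with the lens over the holder.
- lens_hinge (a point): The upright hinge axis of the magnifier arm, at arm height, on top of the fixed post (22 mm thick, round foot 90 mm across).
- lens_centre (a point): Middle of the round magnifier lens (116 mm across with its white rim, 16 mm thick, 226 mm above the table), 210 mm from the hinge axis.
- lens_grip (a point): Middle of the upright round black peg for moving the magnifier arm by hand: 18 mm across, standing 40 mm clear above the white arm (from 233 to 279 mm above the table); this point is 130 mm from the hinge axis towards the lens, 261 mm above the table. The peg turns with the arm.
- blank1_mid (a point): Centre of a rectangular plywood blank faced with copper on both sides, 60 x 45 x 10 mm (x 60, y 45, z thickness), 35 g, loose; starts flat on the mat to the robot's left. From 3 to 5 alike are there; absent ones give None.
- blank2_mid (a point): Centre of a rectangular plywood blank faced with copper on both sides, 60 x 45 x 10 mm (x 60, y 45, z thickness), 35 g, loose; starts flat on the mat to the robot's left. From 3 to 5 alike are there; absent ones give None.
- blank3_mid (a point): Centre of a rectangular plywood blank faced with copper on both sides, 60 x 45 x 10 mm (x 60, y 45, z thickness), 35 g, loose; starts flat on the mat to the robot's left. From 3 to 5 alike are there; absent ones give None.
- blank4_mid (a point): Centre of a rectangular plywood blank faced with copper on both sides, 60 x 45 x 10 mm (x 60, y 45, z thickness), 35 g, loose; starts flat on the mat to the robot's left. From 3 to 5 alike are there; absent ones give None.
- blank5_mid (a point): Centre of a rectangular plywood blank faced with copper on both sides, 60 x 45 x 10 mm (x 60, y 45, z thickness), 35 g, loose; starts flat on the mat to the robot's left. From 3 to 5 alike are there; absent ones give None.
- spool: Bystander: grey spool, 56 mm across, 40 mm tall; origin at the middle of its underside. Leave it alone.
- glue: Bystander: white glue bottle with orange cap, 52 mm across, 130 mm tall; origin at the middle of its underside. Leave it alone.
- tin: Bystander: small open steel tin, 68 mm across, 45 mm tall; origin at the middle of its underside. Leave it alone.
Not all that is in view belongs to the job. What is shaped like the part that bears blank3_mid but red or yellow is not meant.

How it is judged:
By the outcome, as a careful person would: the job done as asked, in the order asked, and still so for the second after the job is handed in, with the robot touching nothing.
Of blank1, blank2, blank3, blank4, blank5 only 3 to 5 are there at a start; the rules pass over those that are not, and their reading is None.
At some moment in a run one of blank1, blank2, blank3, blank4, blank5 may be knocked a few centimetres aside while the robot is not near it.
Once in a run the grip may slacken for a moment while it holds something.
It also fails if it takes over 210 s, if anything falls off the work surface, if the arm or the gripper's body presses on something with over 40 N, if the wrist force passes 120 N, or if a joint passes its speed limit or range.

## Working session

There is one attempt and no reset: what is moved stays moved. The work goes in short steps, Python scripts to look and compute and a shell command to move; the robot and the scene stay as the last step left them, time stands still between calls to the robot, and variables do not carry over. Pictures are saved under pics/ and viewed, and the job is handed in when it is done.

```bash
mkdir -p pics; ls; cat > h.py <<'E'
from station import *
import numpy as np, cv2
def cam(p,w):
    w=np.atleast_2d(w); c=(p["view"]@np.c_[w,np.ones(len(w))].T).T
    s=np.c_[c[:,0]/-c[:,2], -c[:,1]/-c[:,2]]; r2=(s**2).sum(1,keepdims=True)
    s=s*(1+p["k1"]*r2); K=np.array(p["intrinsics"]); return s@K[:2,:2].T+K[:2,2]
def toz(p,uv,z):
    uv=np.atleast_2d(np.array(uv,float)); K=np.array(p["intrinsics"])
    d=(uv-K[:2,2])@np.linalg.inv(K[:2,:2]).T; s=d.copy()
    for _ in range(30): s=d/(1+p["k1"]*(s**2).sum(1,keepdims=True))
    V=np.array(p["view"]); R=V[:3,:3]; o=-R.T@V[:3,3]
    ray=np.c_[s[:,0],-s[:,1],-np.ones(len(s))]@R
    t=(z-o[2])/ray[:,2]; return o+t[:,None]*ray
def snap(n,f):
    p=snapshot(n); cv2.imwrite(f"pics/{f}.png",p["color"]); return p
E
python3 - <<'E'
from h import *
s=sense(); print(s["clock"],s["ee_pos"],s["tool_rot"],s["finger_gap"])
for n in ("top","side","wrist"):
    p=snap(n,n+"0"); V=p["view"]; print(n,(-V[:3,:3].T@V[:3,3]).round(3),p["k1"])
    for q in ("holder","fixed_face","jaw","jaw_knob","lens_arm","lens_hinge","lens_centre","lens_grip","blank1_mid","spool","glue","tin"):
        try:
            print(q,[(np.round(b["extent"]).astype(int).tolist(),round(b["confidence"],2)) for b in boxes_of(q,p)])
        except Exception as e: print(q,e)
E
```

```text
pics
0.0 [ 0.16095494 -0.60341292  0.23044057] [ 3.14146816e+00  1.61308019e-03 -1.30999751e+00] 1.0019999900352325
top [ 0.446 -0.005  1.376] -0.12683036174588871
holder [([202, 159, 268, 207], 0.65)]
fixed_face [([226, 169, 244, 183], 0.75), ([207, 161, 270, 203], 0.61)]
jaw [([224, 169, 244, 183], 0.68)]
jaw_knob [([224, 129, 325, 173], 0.72), ([226, 168, 244, 181], 0.55)]
lens_arm [([224, 129, 327, 173], 0.62), ([361, 188, 386, 205], 0.49)]
lens_hinge [([225, 129, 330, 173], 0.82)]
lens_centre [([227, 131, 328, 175], 0.69), ([226, 169, 243, 182], 0.27)]
lens_grip [([225, 127, 322, 172], 0.85)]
blank1_mid [([180, 168, 197, 193], 0.66), ([362, 186, 388, 203], 0.35), ([181, 206, 198, 227], 0.15)]
spool [([314, 248, 330, 270], 0.76)]
glue [([361, 187, 388, 203], 0.61)]
tin [([352, 228, 375, 243], 0.66)]
side [0.11  0.684 0.775] -0.10760302392092305
holder [([186, 206, 237, 265], 0.56)]
fixed_face [([185, 204, 240, 264], 0.97)]
jaw [([205, 220, 223, 245], 0.88)]
jaw_knob [([205, 218, 223, 244], 0.82)]
lens_arm [([182, 131, 239, 180], 0.67)]
lens_hinge [([188, 128, 238, 181], 0.94)]
lens_centre [([184, 131, 243, 180], 0.65), ([187, 204, 237, 266], 0.23)]
lens_grip [([187, 132, 241, 180], 0.91)]
blank1_mid [([174, 271, 193, 283], 0.56)]
spool [([325, 203, 346, 226], 0.6)]
glue [([294, 146, 309, 179], 0.63)]
tin [([322, 177, 343, 196], 0.79)]
wrist [ 0.243 -0.581  0.374] -0.10252649903399635
holder []
fixed_face []
jaw []
jaw_knob []
lens_arm []
lens_hinge []
lens_centre []
lens_grip []
blank1_mid []
spool []
glue []
tin []
```

```bash
python3 - <<'E'
import cv2
a=cv2.imread("pics/top0.png")[90:290,130:400]; cv2.imwrite("pics/top0z.png",cv2.resize(a,(800,593),interpolation=cv2.INTER_CUBIC))
a=cv2.imread("pics/side0.png")[110:310,130:400]; cv2.imwrite("pics/side0z.png",cv2.resize(a,(800,593),interpolation=cv2.INTER_CUBIC))
E
```

```text
(no output)
```

View pics/top0.png

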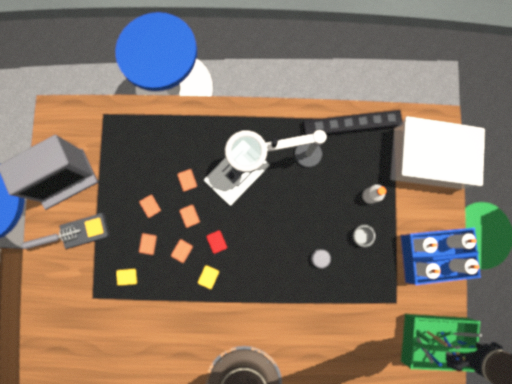

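View pics/top0z.png

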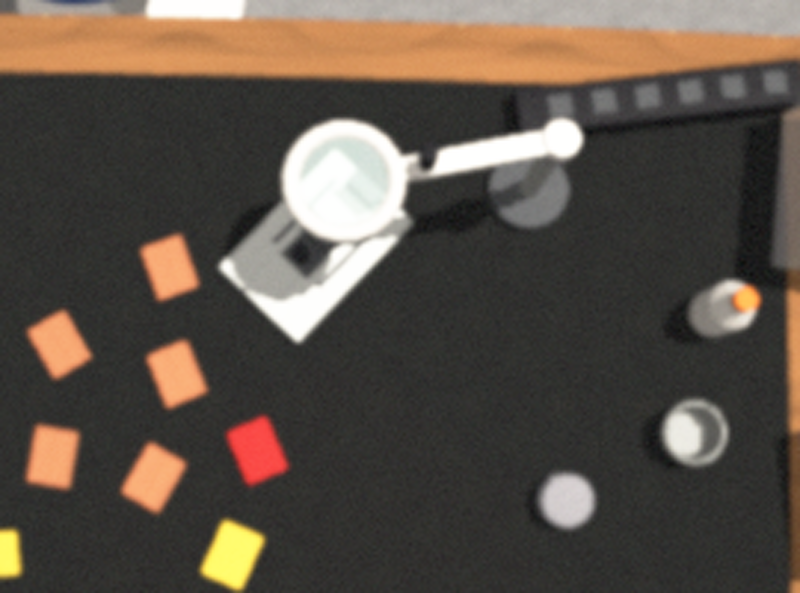

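View pics/side0z.png

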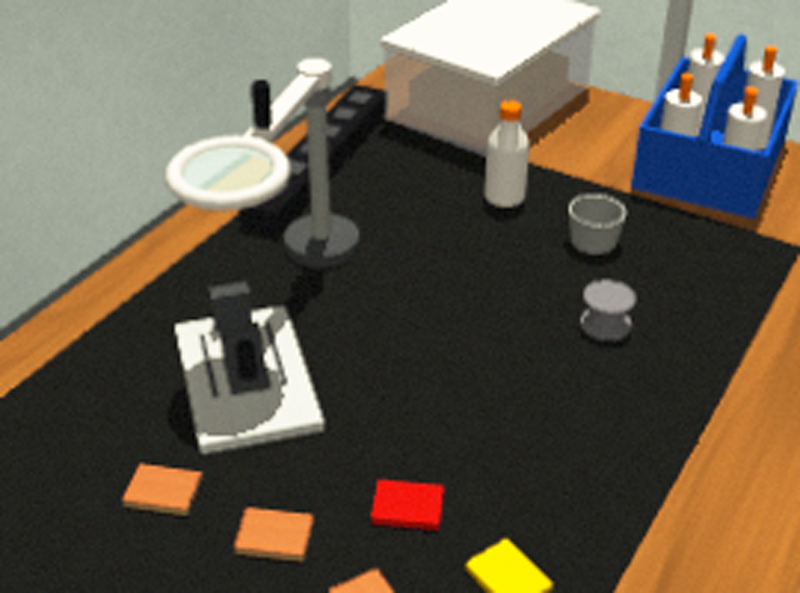

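```bash
python3 - <<'E'
from h import *
p=snap("top","t1"); q=snap("side","s1")
Z=lambda x,y:(130+x*270/800,90+y*200/593)
Zs=lambda x,y:(130+x*270/800,110+y*200/593)
print("lens top",toz(p,Z(345,181),.226),"side",toz(q,Zs(229,172),.226))
print("hinge",toz(p,Z(563,138),.24),toz(q,Zs(314,67),.24), "foot",toz(p,Z(530,188),.005),toz(q,Zs(322,240),.005))
print("peg top",toz(p,Z(428,158),.26),toz(q,Zs(261,105),.261))
print("bed",toz(p,[Z(220,265),Z(298,342),Z(410,225)],.015))
for u in [(170,267),(59,344),(177,374),(53,456),(154,478),(258,450)]: print(toz(p,Z(*u),.01))
print("glue",toz(p,Z(715,315),.05),"tin",toz(p,Z(695,432),.045),"spool",toz(p,Z(567,500),.04))
E
```

```text
lens top [[0.70548561 0.00345188 0.226     ]] side [[0.70243991 0.00970806 0.226     ]]
hinge [[ 0.74888158 -0.20075073  0.24      ]] [[ 0.74153563 -0.18467479  0.24      ]] foot [[ 0.75249867 -0.20340691  0.005     ]] [[ 0.75143731 -0.19906141  0.005     ]]
peg top [[ 0.72116939 -0.07241992  0.26      ]] [[ 0.71409047 -0.05858931  0.261     ]]
bed [[ 0.65568442  0.14086961  0.015     ]
 [ 0.57225988  0.05274528  0.015     ]
 [ 0.7049645  -0.06807317  0.015     ]]
[[0.65311568 0.19675025 0.01      ]]
[[0.56510827 0.31645212 0.01      ]]
[[0.53484195 0.18476405 0.01      ]]
[[0.44226048 0.3179425  0.01      ]]
[[0.421008   0.20624433 0.01      ]]
[[0.45375391 0.09373019 0.01      ]]
glue [[ 0.60723039 -0.40071681  0.05      ]] tin [[ 0.48003851 -0.37872411  0.045     ]] spool [[ 0.4056023  -0.23983982  0.04      ]]
```

```bash
python3 -m creep '[[[0,0,8],[2,2,3],100],[[0,0,16],[5,5,7],100],[[0,0,24],[8,8,10],100],[[0,0,32],[11.5,11.5,10],100],[[0,0,40],[15,15,10],100]]'; python3 -m creep '[[[0,0,8],[3.5,3.5,0],100],[[0,0,16],[7,7,0],100],[[0,0,20],[10.5,10.5,0],100],[[0,0,20],[14,14,0],100],[[0,0,20],[17.5,17.5,0],100]]';python3 -m creep '[[[0,0,0],[3.5,3.5,0],100],[[0,0,0],[7,7,0],100],[[0,0,0],[10.5,10.5,0],100],[[0,0,0],[14,14,0],100],[[0,0,0],[17,17,0],100]]'
```

```text
clock: 2.55
ee_pos: [0.3071, -0.4585, 0.3331]
tool_rot: [3.14, -0.003, -0.607]
contact_force: [0.1, -0.8, -0.1]
finger_gap: 1.0
clock: 3.05
ee_pos: [0.4819, -0.2827, 0.3315]
tool_rot: [3.141, -0.001, -0.263]
contact_force: [0.5, -1.2, 0.2]
finger_gap: 1.002
clock: 3.55
ee_pos: [0.6523, -0.1119, 0.3311]
tool_rot: [-3.141, -0.0, -0.262]
contact_force: [0.2, -1.0, -0.0]
finger_gap: 1.0
```

```bash
python3 -m creep '[[[0,0,0],[3.5,1.9,0],100],[[0,0,0],[7,3.8,0],100],[[0,0,0],[7,3.8,0],100]]'; python3 - <<'E'
from h import *
for n in("wrist","side","top"): p=snap(n,n+"2"); print(n, cam(p,sense()["ee_pos"]),cam(p,[0.7225,-.074,.279]),cam(p,[0.7225,-.074,.24]))
a=cv2.imread("pics/side2.png")[60:260,110:380]; cv2.imwrite("pics/side2z.png",cv2.resize(a,(800,593),interpolation=cv2.INTER_CUBIC))
E
```

```text
clock: 3.85
ee_pos: [0.7234, -0.0712, 0.3284]
tool_rot: [-3.139, 0.003, -0.257]
contact_force: [-0.6, 0.3, -1.5]
finger_gap: 1.002
wrist [[250.93962228 271.08718356]] [[252.9989599  228.83376043]] [[253.32829981 206.56137249]]
side [[218.06739082 120.25370991]] [[218.58646455 136.83214453]] [[219.46544719 148.92505258]]
top [[277.78391871 136.92518151]] [[275.49306087 141.12034385]] [[274.57082843 144.56163547]]
```

View pics/wrist2.png

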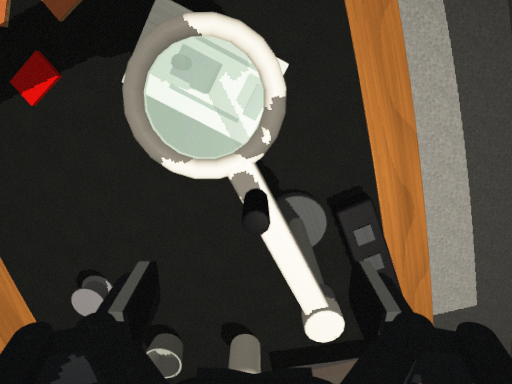

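View pics/side2z.png

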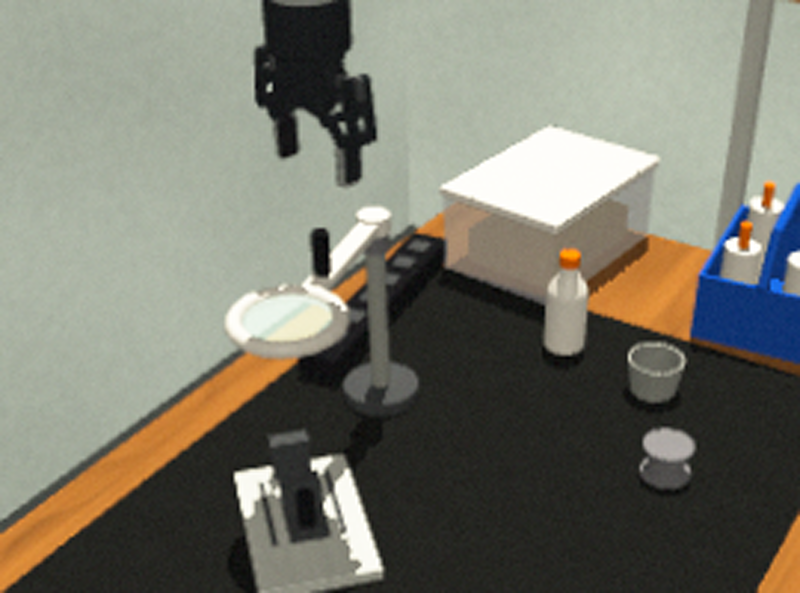

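```bash
python3 - <<'E'
from h import *
p=snap("wrist","w3"); print(toz(p,[(257,220)],.279),toz(p,[(325,325)],.245),toz(p,[(205,95)],.234))
print(sense()["ee_pos"])
E
```

```text
[[ 0.72342937 -0.07532859  0.279     ]] [[ 0.75041652 -0.19654568  0.245     ]] [[0.70816736 0.00443376 0.234     ]]
[ 0.72035688 -0.07717896  0.33129019]
```

```bash
python3 -m creep '[[[0,0,0],[0.2,0.1,-4],100],[[0,0,0],[0.2,0.1,-8],100],[[0,0,0],[0.2,0.1,-8],100],[[0,0,0],[0.2,0.1,-8],30],[[0,0,0],[0.2,0.1,-8],5]]' 30; python3 -m creep '[[[0,0,0],[0,0,0],5],[[0,0,0],[0,0,0],5],[[0,0,0],[0,0,0],5],[[0,0,0],[0,0,0],5],[[0,0,0],[0,0,0],5]]'; python3 -c "
from h import *
snap('wrist','w4'); s=sense(); print(s['ee_pos'])
import math
H=np.array([.751,-.201]);P=s['ee_pos'][:2];r=P-H;print(np.hypot(*r),math.degrees(math.atan2(r[1],r[0])))
a0=math.atan2(r[1],r[0])
for d in range(0,125,10):
  a=a0+math.radians(d);print(d,np.round(100*(H+np.hypot(*r)*np.array([math.cos(a),math.sin(a)])-P),1),np.round(H+.21*np.array([math.cos(a),math.sin(a)]),3))
"
```

```text
clock: 4.55
ee_pos: [0.7238, -0.0758, 0.2545]
tool_rot: [-3.141, -0.004, -0.264]
contact_force: [-0.3, -0.3, 0.6]
finger_gap: 0.691
clock: 5.05
ee_pos: [0.7233, -0.0751, 0.2526]
tool_rot: [-3.141, -0.002, -0.263]
contact_force: [-0.3, -0.9, 5.7]
finger_gap: 0.199
[ 0.72329164 -0.07505106  0.25258153]
0.12896079935829563 102.40724140638595
0 [0. 0.] [0.706 0.004]
10 [-2.1 -0.7] [ 0.671 -0.007]
20 [-4.1 -1.7] [ 0.638 -0.024]
30 [-5.9 -3.1] [ 0.609 -0.046]
40 [-7.4 -4.7] [ 0.585 -0.073]
50 [-8.7 -6.6] [ 0.565 -0.104]
60 [-9.5 -8.7] [ 0.551 -0.138]
70 [-10.  -10.9] [ 0.543 -0.173]
80 [-10.1 -13.1] [ 0.541 -0.21 ]
90 [ -9.8 -15.4] [ 0.546 -0.246]
100 [ -9.2 -17.5] [ 0.557 -0.281]
110 [ -8.1 -19.5] [ 0.574 -0.314]
120 [ -6.8 -21.3] [ 0.596 -0.343]
```

View pics/w4.png

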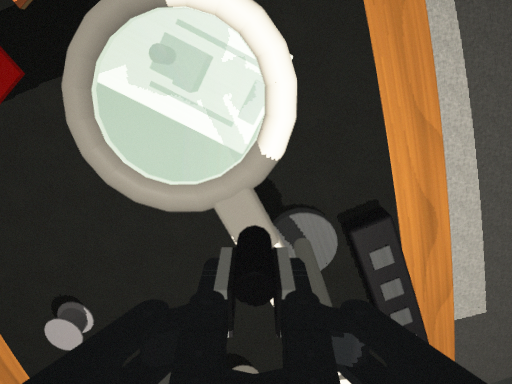

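```bash
python3 -m creep '[[[0,0,0],[-2.1,-0.7,0.2],5],[[0,0,0],[-4.1,-1.7,0.2],5],[[0,0,0],[-5.9,-3.1,0.2],5],[[0,0,0],[-7.4,-4.7,0.2],5],[[0,0,0],[-8.7,-6.6,0.2],5]]'; python3 -m creep '[[[0,0,0],[-0.8,-2.1,0],5],[[0,0,0],[-1.3,-4.3,0],5],[[0,0,0],[-1.4,-6.5,0],5],[[0,0,0],[-1.1,-8.8,0],5],[[0,0,0],[-1.1,-8.8,0],5]]'; python3 -c "
from h import *
p=snap('top','t5'); s=sense(); print(s['ee_pos'],s['contact_force'],s['finger_gap'])"
```

```text
clock: 5.6
ee_pos: [0.6363, -0.1401, 0.2531]
tool_rot: [-3.14, -0.002, -0.26]
contact_force: [10.4, 1.0, -6.3]
finger_gap: 0.201
clock: 6.1
ee_pos: [0.6232, -0.2339, 0.2529]
tool_rot: [3.138, 0.002, -0.267]
contact_force: [-7.4, -3.0, 3.7]
finger_gap: 0.199
[ 0.62288528 -0.23236279  0.2529316 ] [-8.28146017 -1.44689124  4.29667035] 0.19632923362491791
```

View pics/t5.png

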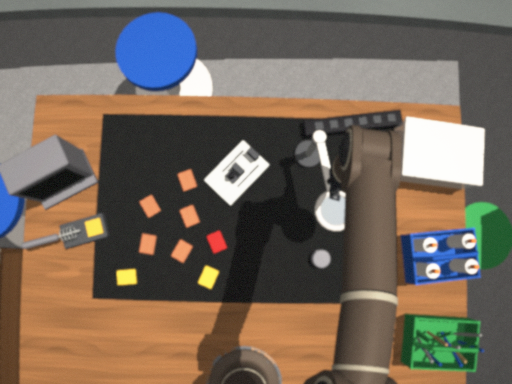

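```bash
python3 -m creep '[[[0,0,0],[0,0,0],60],[[0,0,0],[0,0,0],60],[[0,0,0],[0,0,0],60],[[0,0,0],[0,0,3],60],[[0,0,0],[0,0,8],60]]'; python3 -c "
from h import *
p=snap('top','t6'); q=snap('side','s6')
for n in ('blank1_mid','jaw','jaw_knob','holder','fixed_face'):
  for k in(p,q):
    print(n,[(np.round(b['extent']).astype(int).tolist(),round(b['confidence'],2)) for b in boxes_of(n,k)])
a=p['color'][130:220,190:310]; cv2.imwrite('pics/t6z.png',cv2.resize(a,(800,600),interpolation=cv2.INTER_CUBIC))
a=q['color'][190:280,160:280]; cv2.imwrite('pics/s6z.png',cv2.resize(a,(800,600),interpolation=cv2.INTER_CUBIC))
"
```

```text
clock: 6.65
ee_pos: [0.6235, -0.2286, 0.3304]
tool_rot: [-3.141, 0.007, -0.262]
contact_force: [1.6, -0.2, 0.2]
finger_gap: 0.597
blank1_mid [([182, 171, 194, 191], 0.52), ([140, 234, 157, 252], 0.17)]
blank1_mid [([171, 269, 195, 282], 0.69)]
jaw [([224, 166, 245, 184], 0.7)]
jaw [([206, 222, 223, 240], 0.71)]
jaw_knob []
jaw_knob [([203, 220, 224, 241], 0.69), ([207, 277, 236, 298], 0.32)]
holder []
holder [([188, 207, 237, 265], 0.83)]
fixed_face [([205, 145, 270, 203], 0.63)]
fixed_face [([188, 206, 237, 263], 0.75), ([293, 159, 311, 179], 0.57)]
```

View pics/t6z.png

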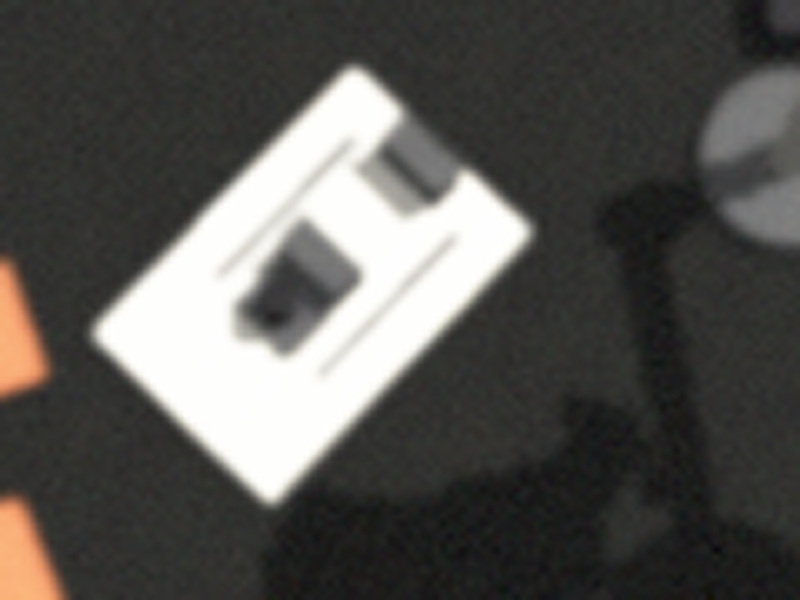

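View pics/s6z.png

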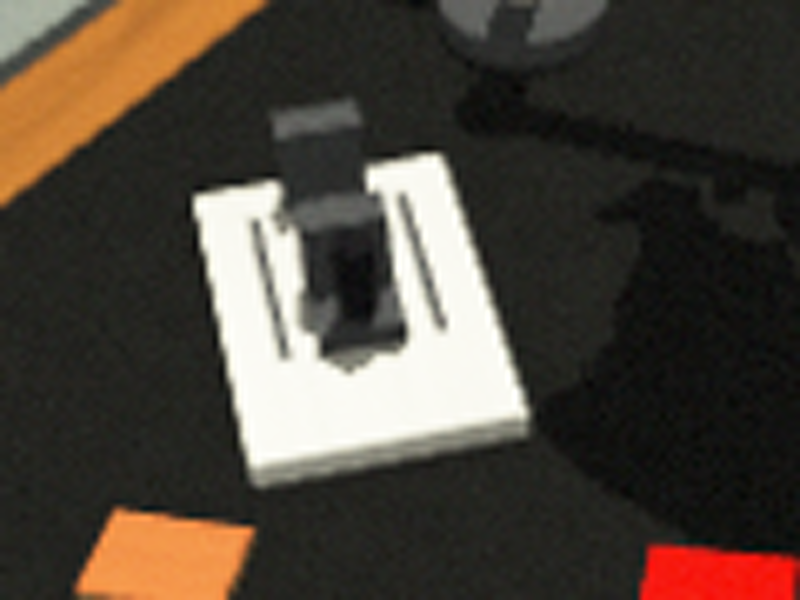

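```bash
python3 - <<'E'
from h import *
from scipy.optimize import least_squares
p=snap("top","t7"); q=snap("side","s7")
# order: (+55,+60),(+55,-60),(-130,-60),(-130,+60)
T=np.array([(352,65),(535,230),(272,503),(93,332)])*.15+[190,130]
S=np.array([(193,200),(442,153),(527,425),(255,470)])*.15+[160,190]
C=np.array([(.055,.06),(.055,-.06),(-.13,-.06),(-.13,.06)])
def W(v):
    c,s=np.cos(v[2]),np.sin(v[2]); return np.c_[C@np.array([[c,s],[-s,c]])+v[:2],np.full(4,.015)]
for a,b in((1,0),(0,1),(1,1)):
    f=lambda v:np.r_[a*(cam(p,W(v))-T).ravel(),b*(cam(q,W(v))-S).ravel()]
    r=least_squares(f,[.64,.03,-.74]); print(r.x,np.degrees(r.x[2]),np.round(r.fun,1), np.hypot(*(r.x[:2]-[.751,-.201])))
E
```

```text
[ 0.70950657  0.00919216 -0.73684607] -42.218169837311514 [ 0.4  0.2 -0.6 -0.1 -0.  -0.3  0.2  0.2  0.  -0.   0.  -0.   0.  -0.
  0.  -0. ] 0.2142485695783788
[ 0.70555676  0.01740554 -0.74072557] -42.44044907148513 [-0.   0.  -0.   0.  -0.   0.  -0.   0.   0.1 -0.   0.1  0.5  0.6 -1.
 -0.8  0.5] 0.22308309813076388
[ 0.70846742  0.01242877 -0.73934499] -42.36134725040215 [-0.5  0.4 -1.6  0.3 -1.1 -0.  -0.8  0.4  0.4 -1.2  0.3 -0.6  0.8 -2.4
 -0.4 -1. ] 0.2176255023776509
```

```bash
python3 -m creep '[[[0,0,8.5],[0.7,5,0],60],[[0,0,17],[1.5,10,0],60],[[0,0,25],[2,15,0],60],[[0,0,33],[2.5,20,0],60],[[0,0,42],[3,24,0],60]]'; python3 -m creep '[[[0,0,8.5],[0,2,0],60],[[0,0,17],[0,2,0],60],[[0,0,20.5],[0,2,0],60],[[0,0,20.5],[0,2,0],60]]'; python3 - <<'E'
from h import *
p=snap("wrist","w8"); s=sense(); print(s["ee_pos"],s["tool_rot"],s["q"])
E
```

```text
clock: 7.85
ee_pos: [0.6546, 0.014, 0.3335]
tool_rot: [-3.141, -0.001, 0.471]
contact_force: [0.8, -0.2, 0.2]
finger_gap: 0.604
clock: 8.25
ee_pos: [0.6549, 0.031, 0.333]
tool_rot: [-3.141, 0.0, 0.822]
contact_force: [-0.1, -0.3, -0.7]
finger_gap: 0.596
[0.65485826 0.03071474 0.3330073 ] [-3.14129309e+00  7.47469604e-05  8.19175989e-01] [ 0.34650186  0.50163587 -0.73484214  1.3304091   0.33130715  1.43279129
  0.44826811]
```

View pics/w8.png

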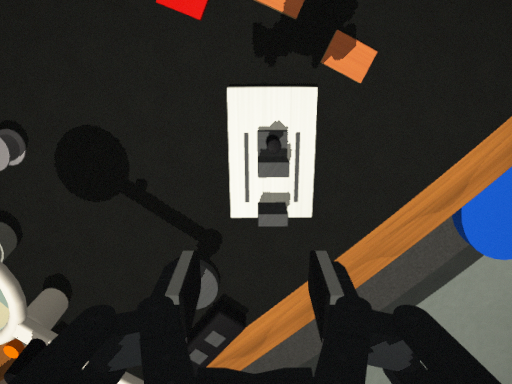

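```bash
cat >> h.py <<'E'
from scipy.optimize import least_squares
BC=np.array([(.055,.06),(.055,-.06),(-.13,-.06),(-.13,.06)])
def rigid(v,C,z):
    c,s=np.cos(v[2]),np.sin(v[2]); C=np.atleast_2d(C); return np.c_[C@np.array([[c,s],[-s,c]])+v[:2],np.full(len(C),z)]
E
python3 - <<'E'
from h import *
p=snap("wrist","w9")
g=cv2.cvtColor(p["color"],cv2.COLOR_BGR2GRAY)
pts=np.array([(313,217),(231,217),(228,88),(317,88)],np.float32).reshape(-1,1,2)
sp=cv2.cornerSubPix(g,pts.copy(),(5,5),(-1,-1),(3,50,.01)).reshape(-1,2); print(sp)
f=lambda v:(cam(p,rigid(v,BC,.015))-sp).ravel()
# orientation: knob end is up; try both y assignment
best=None
for perm in ([0,1,2,3],[1,0,3,2]):
    f=lambda v:(cam(p,rigid(v,BC,.015))-sp[perm]).ravel()
    r=least_squares(f,[.709,.01,-.74]); print(perm,r.x,np.degrees(r.x[2]),r.cost,np.round(r.fun,1))
z=cv2.resize(p["color"][75:235,180:360],(800,711),interpolation=cv2.INTER_CUBIC)[:600]; cv2.imwrite("pics/w9z.png",z)
E
```

```text
[[312.06653 216.3036 ]
 [230.66353 217.2742 ]
 [226.53654  86.64748]
 [317.18436  86.25153]]
[0, 1, 2, 3] [ 0.712264    0.01336663 -0.73945007] -42.367368344081115 0.9419907666617116 [ 0.1  0.6 -0.2  0.5 -0.6 -0.3  0.7 -0.6]
[1, 0, 3, 2] [ 0.71545322  0.01005906 -0.75859961] -43.46455623927528 14963.668996477523 [ 80.4   3.2 -82.4   3.7 -89.5   2.8  92.8   3.5]
```

View pics/w9z.png

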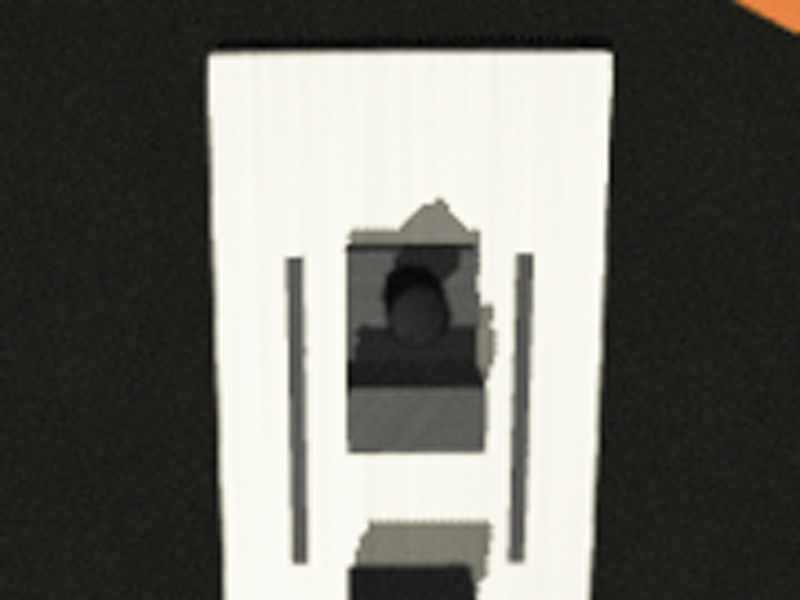

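```bash
python3 - <<'E'
from h import *
p=snap("wrist","w10")
H=np.array([.7123,.0134]);a=-.7394;c,s=np.cos(a),np.sin(a);R=np.array([[c,-s],[s,c]])
k=lambda u,v,z:toz(p,(180+u*.225,75+v*.225),z)[0,:2]
for n,w in (("knob",k(418,310,.068)),("jawL",k(348,452,.061)),("jawR",k(485,452,.061)),("fixL",k(350,565,.061)),("fixR",k(475,565,.061))): print(n,w.round(4),((w-H)@R).round(4))
print(sense()["ee_pos"])
E
```

```text
knob [0.6665 0.055 ] [-0.0619 -0.0001]
jawL [0.6845 0.0125] [-0.02   -0.0194]
jawR [0.7111 0.0411] [-0.0195  0.0197]
fixL [ 0.71   -0.0103] [ 0.0143 -0.0191]
fixR [0.735  0.0164] [0.0147 0.0175]
[0.65488782 0.03050251 0.33315153]
```

```bash
python3 -m creep '[[[0,0,0],[1.2,2.4,-4],60],[[0,0,0],[1.2,2.4,-9],60],[[0,0,0],[1.2,2.4,-14],60],[[0,0,0],[1.2,2.4,-19],60],[[0,0,0],[1.2,2.4,-19],60]]'; python3 - <<'E'
from h import *
p=snap("wrist","w11"); s=sense(); print(s["ee_pos"],s["tool_rot"]); print(cam(p,[[.6665,.055,.068]]))
E
```

```text
clock: 8.9
ee_pos: [0.6626, 0.0531, 0.136]
tool_rot: [-3.134, 0.009, 0.82]
contact_force: [-0.7, -0.3, -0.7]
finger_gap: 0.597
[0.66498382 0.05397865 0.14057904] [-3.13753638  0.00473044  0.81978898]
[[258.87561127 214.11989861]]
```

View pics/w11.png

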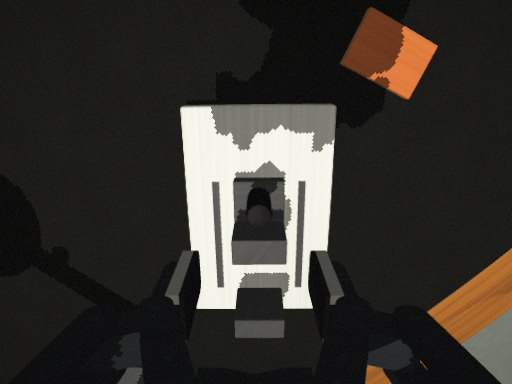

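```bash
python3 -m creep '[[[0,0,0],[0,0,-4],60],[[0,0,0],[0,0,-8],60],[[0,0,0],[0,0,-10.6],60],[[0,0,0],[0,0,-10.6],60],[[0,0,0],[0,0,-10.6],10]]' 40;  python3 -m creep '[[[0,0,0],[0,0,0],10],[[0,0,0],[0,0,0],10],[[0,0,0],[0,0,0],10],[[0,0,0],[0,0,0],10],[[0,0,0],[0,0,0],10]]'
```

```text
clock: 9.45
ee_pos: [0.6688, 0.0553, 0.0404]
tool_rot: [3.139, -0.003, 0.82]
contact_force: [1.2, 0.5, 0.8]
finger_gap: 0.445
clock: 9.95
ee_pos: [0.6669, 0.0525, 0.0405]
tool_rot: [3.139, 0.002, 0.819]
contact_force: [-8.9, -5.5, 10.4]
finger_gap: 0.194
```

```bash
python3 -m creep '[[[0,0,0],[0,0,0.3],10],[[0,0,0],[-0.7,0.65,0.3],10],[[0,0,0],[-1.5,1.35,0.3],10],[[0,0,0],[-2.3,2.1,0.3],10],[[0,0,0],[-2.3,2.1,0.3],10]]';  python3 -m creep '[[[0,0,0],[0,0,0],10],[[0,0,0],[0,0,0],40],[[0,0,0],[0,0,0],50],[[0,0,0],[0,0,0],60],[[0,0,0],[0,0,5],60]]';  python3 -m creep '[[[0,0,0],[0,0,5],60],[[0,0,0],[0,0,10],60],[[0,0,0],[0,0,15],60],[[0,0,0],[0,0,15],60]]'; python3 - <<'E'
from h import *
p=snap("wrist","w12"); s=sense(); print(s["ee_pos"],s["tool_rot"])
E
```

```text
clock: 10.45
ee_pos: [0.6419, 0.0753, 0.0407]
tool_rot: [-3.141, 0.003, 0.821]
contact_force: [-7.4, -3.1, -3.9]
finger_gap: 0.195
clock: 10.95
ee_pos: [0.6405, 0.0748, 0.0853]
tool_rot: [-3.135, 0.007, 0.821]
contact_force: [1.0, -0.7, 0.1]
finger_gap: 0.599
clock: 11.35
ee_pos: [0.6474, 0.078, 0.2492]
tool_rot: [3.134, -0.011, 0.821]
contact_force: [1.0, -0.7, -0.3]
finger_gap: 0.6
[0.64602684 0.0771591  0.24538504] [ 3.13610561 -0.00702099  0.82108793]
```

View pics/w12.png

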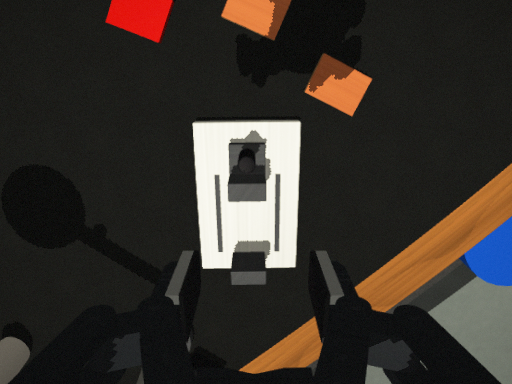

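```bash
cat >> h.py <<'E'
BL=np.array([(.03,.0225),(.03,-.0225),(-.03,-.0225),(-.03,.0225)])
def copper(p,z=.01,amin=60,show=None):
    """fit all copper rectangles (top face at z). returns list (x,y,shortaxis yaw deg in [-45,135),rms px)"""
    hsv=cv2.cvtColor(p["color"],cv2.COLOR_BGR2HSV)
    m=((hsv[...,0]>=6)&(hsv[...,0]<=17)&(hsv[...,1]>100)&(hsv[...,2]>45)).astype(np.uint8)
    m=cv2.morphologyEx(m,cv2.MORPH_OPEN,np.ones((3,3),np.uint8))
    out=[]
    for c in cv2.findContours(m,cv2.RETR_EXTERNAL,cv2.CHAIN_APPROX_NONE)[0]:
        if cv2.contourArea(c)<amin: continue
        w=toz(p,c.reshape(-1,2).astype(float),z)[:,:2]
        (cx,cy),(a,b),t=cv2.minAreaRect((w*1e4).astype(np.float32))
        L,S=max(a,b)/1e4,min(a,b)/1e4
        if not(.045<L<.08 and .032<S<.062): continue
        long=t if a>b else t+90
        short=(long+90+45)%180-45
        out.append((round(cx/1e4,4),round(cy/1e4,4),round(short,1),round(L,4),round(S,4)))
    return out
E
python3 - <<'E'
from h import *
for n in("top","side","wrist"):
    p=snap(n,"c1"+n); print(n); [print(" ",o) for o in copper(p)]
s=sense(); print(s["ee_pos"])
E
```

```text
top
  (0.4227, 0.2083, 61.3, 0.0686, 0.0537)
  (0.4428, 0.3198, 81.9, 0.0695, 0.0552)
  (0.5366, 0.1867, 112.3, 0.069, 0.0549)
  (0.5663, 0.3183, 122.3, 0.0677, 0.0543)
  (0.6547, 0.199, 112.3, 0.0687, 0.0544)
side
  (0.5938, 0.5075, 124.7, 0.0727, 0.0448)
  (0.4419, 0.3229, 81.5, 0.0649, 0.0507)
  (0.5648, 0.3217, 122.9, 0.0645, 0.0519)
  (0.4217, 0.2129, 61.9, 0.0674, 0.0498)
  (0.5359, 0.1896, 118.0, 0.0646, 0.0517)
  (0.6526, 0.2016, 112.3, 0.0652, 0.0501)
wrist
  (0.6557, 0.2003, 112.2, 0.0628, 0.0463)
  (0.5385, 0.1866, 115.1, 0.0616, 0.0445)
[0.64348134 0.07566113 0.23947543]
```

```bash
python3 -m creep '[[[0,0,8.5],[0.3,3,0],75],[[0,0,17],[0.6,6,0],75],[[0,0,25.5],[0.9,9,-3],75],[[0,0,34],[1.2,12.5,-7],75],[[0,0,42.5],[1.2,12.5,-11],75]]'; python3 -m creep '[[[0,0,8.5],[0,0,-1],75],[[0,0,17],[0,0,-1],75],[[0,0,22.7],[0,0,-1],75],[[0,0,22.7],[0,0,-1],75],[[0,0,22.7],[0,0,-1],75]]'; python3 - <<'E'
from h import *
p=snap("wrist","w13"); s=sense(); print(s["ee_pos"],s["tool_rot"],np.degrees(s["tool_rot"][2]),s["q"]); print(copper(p))
E
```

```text
clock: 12.05
ee_pos: [0.6542, 0.2072, 0.1286]
tool_rot: [-3.141, -0.004, 1.575]
contact_force: [0.2, -0.6, 0.2]
finger_gap: 0.751
clock: 12.55
ee_pos: [0.6553, 0.2007, 0.1189]
tool_rot: [-3.14, -0.001, 1.956]
contact_force: [-0.0, 0.1, 0.5]
finger_gap: 0.748
[0.65548926 0.20071454 0.1193547 ] [-3.14042941e+00 -3.79300177e-04  1.95614540e+00] 112.07887569539625 [ 0.18009469  0.79749121 -0.90840093  1.50000543  0.65852003  1.17148096
  1.112926  ]
[(0.9015, 0.0425, 90.8, 0.0642, 0.0454), (0.6556, 0.2, 112.1, 0.0623, 0.0463), (0.5675, 0.3183, 122.6, 0.0619, 0.0465), (0.5417, 0.1897, 113.7, 0.0529, 0.0461)]
```

View pics/w13.png

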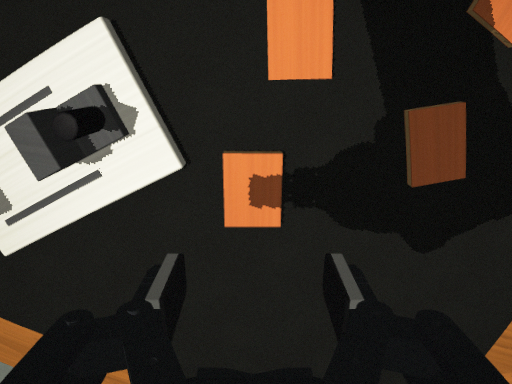

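```bash
python3 -m creep '[[[0,0,0],[0,0,-4],75],[[0,0,0],[0,0,-8],75],[[0,0,0],[0,0,-9.7],75],[[0,0,0],[0,0,-9.7],62],[[0,0,0],[0,0,-9.7],62]]' 40; python3 -m creep '[[[0,0,0],[0,0,-0.3],62],[[0,0,0],[0,0,-0.6],62],[[0,0,0],[0,0,-0.6],62]]'; python3 - <<'E'
from h import *
p=snap("wrist","w14"); s=sense(); print(s["ee_pos"],s["contact_force"],s["finger_gap"])
p=snap("side","s14");cv2.imwrite("pics/s14z.png",cv2.resize(p["color"][200:310,110:260],(800,587),interpolation=cv2.INTER_CUBIC))
E
```

```text
clock: 13.1
ee_pos: [0.6563, 0.2016, 0.0244]
tool_rot: [3.14, -0.001, 1.958]
contact_force: [0.3, -0.7, 0.4]
finger_gap: 0.618
clock: 13.4
ee_pos: [0.6562, 0.2008, 0.0178]
tool_rot: [3.141, 0.0, 1.959]
contact_force: [-0.1, -0.0, -0.5]
finger_gap: 0.618
[0.65613376 0.20080862 0.01778008] [-0.24739984  1.06316279  0.2614587 ] 0.6219087611690771
```

View pics/w14.png

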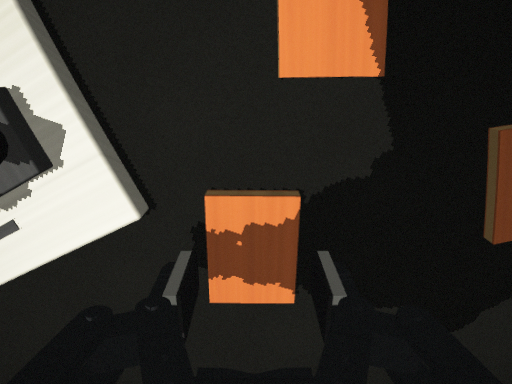

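View pics/s14z.png

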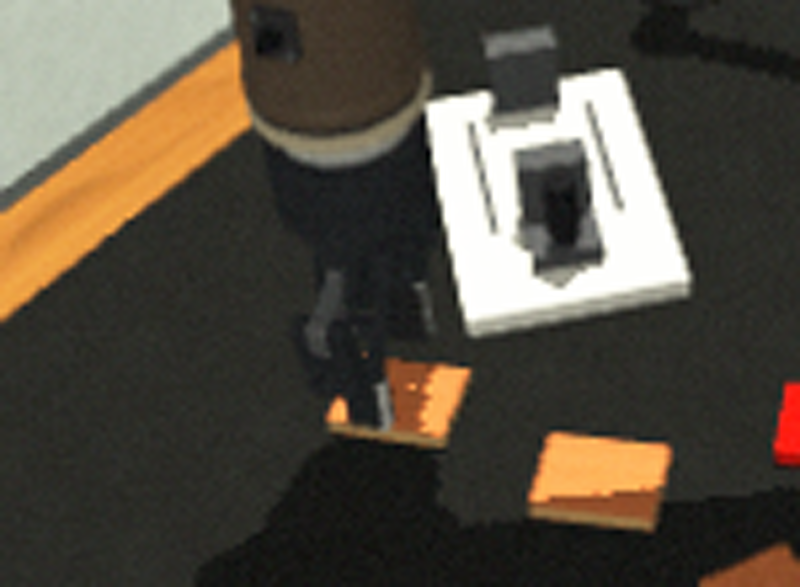

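```bash
for i in 1 2 3 4; do :; done; python3 -m creep '[[[0,0,0],[0,0,-0.4],62],[[0,0,0],[0,0,-0.4],62]]'; python3 -m creep '[[[0,0,0],[0,0,-0.3],62],[[0,0,0],[0,0,-0.3],62]]'
```

```text
clock: 13.7
ee_pos: [0.6556, 0.2006, 0.0127]
tool_rot: [-3.141, 0.0, 1.959]
contact_force: [-0.1, -0.1, -0.3]
finger_gap: 0.622
clock: 13.9
ee_pos: [0.6556, 0.2007, 0.0096]
tool_rot: [-3.141, -0.0, 1.959]
contact_force: [-0.2, -0.1, 0.4]
finger_gap: 0.619
```

```bash
python3 -m creep '[[[0,0,0],[0,0,-0.3],62],[[0,0,0],[0,0,-0.3],62]]'; python3 -m creep '[[[0,0,0],[0,0,-0.2],62],[[0,0,0],[0,0,-0.2],62]]'
```

```text
clock: 14.1
ee_pos: [0.6556, 0.2007, 0.0067]
tool_rot: [-3.141, -0.0, 1.959]
contact_force: [-0.2, -0.6, -0.1]
finger_gap: 0.618
clock: 14.3
ee_pos: [0.6557, 0.2008, 0.0049]
tool_rot: [-3.141, -0.0, 1.959]
contact_force: [-0.1, -0.5, -0.5]
finger_gap: 0.62
```

```bash
python3 -m creep '[[[0,0,0],[0,0,-0.1],45],[[0,0,0],[0,0,-0.1],45],[[0,0,0],[0,0,-0.1],45],[[0,0,0],[0,0,-0.1],45]]' 50; python3 -m creep '[[[0,0,0],[0,0,3],45],[[0,0,0],[0,0,7],45],[[0,0,0],[0,0,10],45],[[0,0,0],[0,0,10],45]]'; python3 - <<'E'
from h import *
p=snap("wrist","w15"); s=sense(); print(s["ee_pos"],s["contact_force"],s["finger_gap"])
p=snap("side","s15");cv2.imwrite("pics/s15z.png",cv2.resize(p["color"][160:270,110:260],(800,587),interpolation=cv2.INTER_CUBIC))
E
```

```text
clock: 14.7
ee_pos: [0.656, 0.2009, 0.005]
tool_rot: [3.141, 0.0, 1.959]
contact_force: [-1.8, -0.5, 5.5]
finger_gap: 0.498
clock: 15.1
ee_pos: [0.658, 0.2025, 0.1094]
tool_rot: [3.134, -0.0, 1.959]
contact_force: [0.3, -0.2, -1.3]
finger_gap: 0.498
[0.65704004 0.20152896 0.10676812] [-0.15761106  0.24594414  0.05565472] 0.5031013613663801
```

View pics/w15.png

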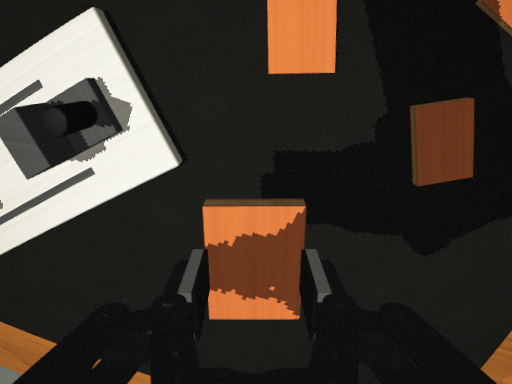

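View pics/s15z.png

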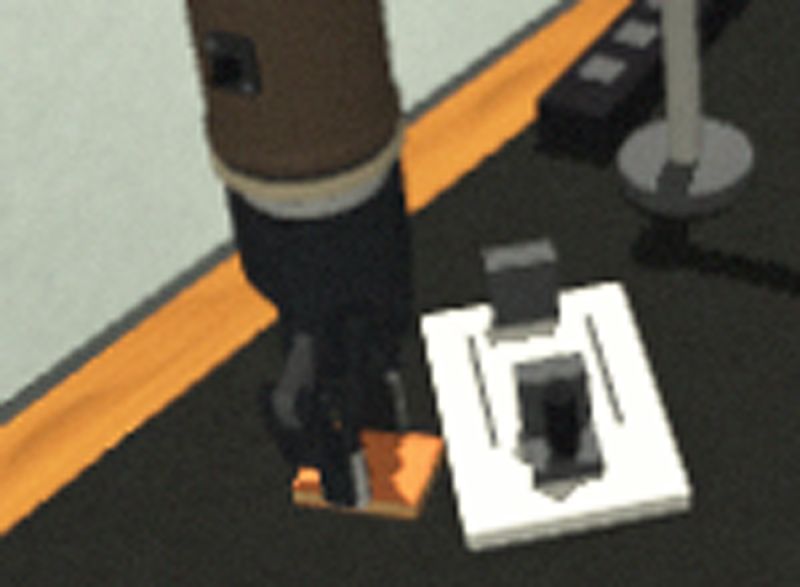

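```bash
python3 -m creep '[[[0,0,-8.5],[1,-3,3],45],[[0,0,-17],[2,-7,5],45],[[0,0,-25.5],[3,-11,7],45],[[0,0,-34],[4,-15,7],45],[[0,0,-42.5],[5.2,-18.5,7],45]]'; python3 -m creep '[[[0,0,-8.5],[0,0,0],45],[[0,0,-17],[0,0,0],45],[[0,0,-21.9],[0,0,0],45],[[0,0,-21.9],[0,0,0],45],[[0,0,-21.9],[0,0,0],45]]'; python3 - <<'E'
from h import *
p=snap("wrist","w16"); s=sense(); print(s["ee_pos"],np.degrees(s["tool_rot"]),s["finger_gap"],s["q"])
E
```

```text
clock: 15.7
ee_pos: [0.7078, 0.0128, 0.1733]
tool_rot: [-3.141, 0.002, 1.21]
contact_force: [0.2, 0.4, -0.2]
finger_gap: 0.495
clock: 16.2
ee_pos: [0.7073, 0.0158, 0.1729]
tool_rot: [-3.141, 0.001, 0.838]
contact_force: [-0.2, 0.5, 0.5]
finger_gap: 0.5
[0.70745529 0.01574579 0.17315655] [-1.79948472e+02  6.52350022e-02  4.79914697e+01] 0.49877750478573224 [ 0.32040375  0.69756903 -0.685091    1.39692807  0.4498661   1.20679426
  0.42762332]
```

View pics/w16.png

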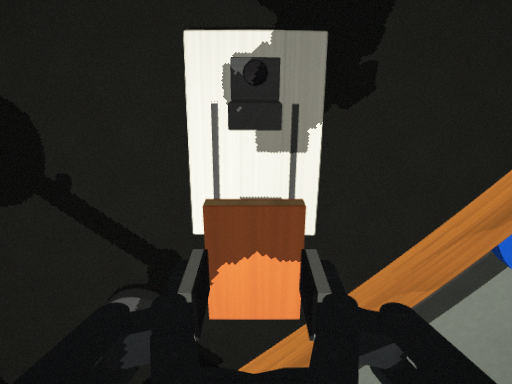

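```bash
cat >> h.py <<'E'
def holderfit(p,c4):
    """c4: pixel corners in order near(+55): right,left ; far(-130): left,right"""
    g=cv2.cvtColor(p["color"],cv2.COLOR_BGR2GRAY)
    sp=cv2.cornerSubPix(g,np.array(c4,np.float32).reshape(-1,1,2),(4,4),(-1,-1),(3,50,.01)).reshape(-1,2)
    r=least_squares(lambda v:(cam(p,rigid(v,BC,.015))-sp).ravel(),[.709,.01,-.74]); return r.x,sp,r.fun
def inh(w,H=(.711,.0128),a=-.7394):
    c,s=np.cos(a),np.sin(a); return (np.atleast_2d(w)[:,:2]-H)@np.array([[c,-s],[s,c]])
E
python3 - <<'E'
from h import *
p=snap("wrist","w17")
x,sp,f=holderfit(p,[(317,235),(193,235),(184,31),(327,31)]); print(x,np.degrees(x[2]),sp.round(1).tolist(),f.round(1))
H=x[:2]
print("knob",inh(toz(p,(255,71),.068),H,x[2]),"jaw edge",inh(toz(p,[(229,129),(281,129)],.061),H,x[2]))
print("tcp",inh(sense()["ee_pos"],H,x[2]))
E
```

```text
[ 0.71228739  0.01269111 -0.73979775] -42.38728849514823 [[313.6000061035156, 234.5], [192.60000610351562, 233.39999389648438], [182.89999389648438, 30.200000762939453], [326.6000061035156, 31.100000381469727]] [ 0.8  1.  -0.8  1.2 -1.1 -0.9  1.  -0.5]
knob [[-0.0953524   0.00037189]] jaw edge [[-0.05394953 -0.01864436]
 [-0.05426083  0.02013195]]
tcp [[-0.00560111 -0.00090678]]
```

```bash
python3 -m creep '[[[0,0,-0.4],[0.15,-0.05,-3.5],45],[[0,0,-0.4],[0.15,-0.05,-7],45],[[0,0,-0.4],[0.15,-0.05,-10],45],[[0,0,-0.4],[0.15,-0.05,-13],45],[[0,0,-0.4],[0.15,-0.05,-13],45]]'; python3 -m creep '[[[0,0,0],[0,0,-0.7],45],[[0,0,0],[0,0,-1.4],45],[[0,0,0],[0,0,-1.8],45],[[0,0,0],[0,0,-1.8],45],[[0,0,0],[0,0,-1.8],45]]'; python3 - <<'E'
from h import *
p=snap("wrist","w18"); s=sense(); print(s["ee_pos"],s["contact_force"],s["finger_gap"],inh(s["ee_pos"],(.7123,.013)))
E
```

```text
clock: 16.8
ee_pos: [0.7061, 0.0147, 0.0391]
tool_rot: [-3.136, 0.006, 0.83]
contact_force: [-0.0, -0.8, -1.2]
finger_gap: 0.498
clock: 17.3
ee_pos: [0.7097, 0.0153, 0.0269]
tool_rot: [3.141, -0.001, 0.828]
contact_force: [0.4, 0.1, -1.5]
finger_gap: 0.498
[0.70969477 0.0153942  0.02688269] [-1.21261564  0.15364865 -1.00294999] 0.5024632454368312 [[-3.53825540e-03  1.34868133e-05]]
```

View pics/w18.png

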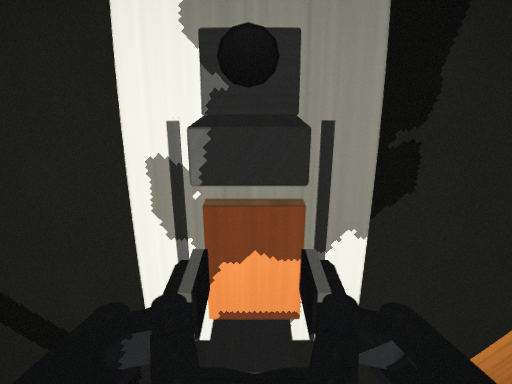

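```bash
python3 -m creep '[[[0,0,0],[0,0,-0.3],45],[[0,0,0],[0,0,-0.5],45],[[0,0,0],[0,0,-0.5],45]]'; python3 -m creep '[[[0,0,0],[0,0,0],65],[[0,0,0],[0,0,0],65],[[0,0,0],[0,0,0],65],[[0,0,0],[0,0,4],65],[[0,0,0],[0,0,9],65]]';  python3 -m creep '[[[0,0,0],[0,0,5],65],[[0,0,0],[0,0,7],65],[[0,0,0],[0,0,7],65]]'; python3 - <<'E'
from h import *
p=snap("wrist","w19"); s=sense(); print(s["ee_pos"],s["contact_force"],s["finger_gap"])
for b in copper(p,.025): print(b,inh(np.array(b[:2]),(.7123,.013)))
E
```

```text
clock: 17.65
ee_pos: [0.7091, 0.0152, 0.0208]
tool_rot: [-3.141, 0.0, 0.828]
contact_force: [-0.8, 0.2, -2.0]
finger_gap: 0.501
clock: 18.15
ee_pos: [0.7075, 0.015, 0.1094]
tool_rot: [-3.138, 0.004, 0.828]
contact_force: [1.7, 0.6, 0.2]
finger_gap: 0.647
clock: 18.45
ee_pos: [0.7114, 0.016, 0.1862]
tool_rot: [3.137, -0.005, 0.828]
contact_force: [-0.1, 0.2, 0.5]
finger_gap: 0.649
[0.71021105 0.01555747 0.18335808] [-0.32518705 -0.27121386 -0.71691573] 0.6479801164341495
(0.7086, 0.0182, 47.4, 0.06, 0.045) [[-0.00623782  0.00134891]]
```

View pics/w19.png

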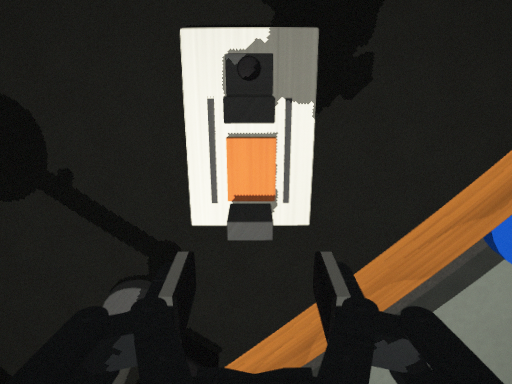

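```bash
python3 - <<'E'
from h import *
p=snap("wrist","w20")
x,sp,f=holderfit(p,[(310,225),(192,225),(181,28),(318,28)]); print(x,np.degrees(x[2]),sp.round(1).tolist(),f.round(1))
for b in copper(p,.025): print(b,inh(np.array(b[:2]),x[:2],x[2]))
print("jaw",inh(toz(p,[(224,122),(275,122)],.061),x[:2],x[2]),"fixed rear",inh(toz(p,[(228,240),(271,240)],.061),x[:2],x[2]),sense()["ee_pos"])
p=snap("top","t20")
for b in copper(p): print(b)
E
```

```text
[ 0.71230082  0.0128615  -0.7395647 ] -42.37393586975066 [[310.6000061035156, 226.6999969482422], [192.5, 227.10000610351562], [181.1999969482422, 29.0], [320.5, 28.0]] [ 0.8  0.9 -0.6  0.9 -1.1 -0.9  0.9 -0.3]
(0.7087, 0.0181, 47.5, 0.0596, 0.0452) [[-0.00619073  0.00144317]]
jaw [[-0.0553973  -0.02064322]
 [-0.05527258  0.01865669]] fixed rear [[ 0.0453123  -0.02024385]
 [ 0.04543935  0.01695306]] [0.70933892 0.01519257 0.18139449]
(0.423, 0.2079, 62.5, 0.0698, 0.0558)
(0.4426, 0.3201, 81.9, 0.0689, 0.0546)
(0.5369, 0.1865, 113.0, 0.0692, 0.0538)
(0.5643, 0.3531, 123.4, 0.0695, 0.0549)
```

```bash
python3 - <<'E'
from h import *
p=cv2.imread("pics/w20.png"); cv2.imwrite("pics/w20z.png",cv2.resize(p[85:250,170:330],(582,600),interpolation=cv2.INTER_CUBIC))
E
```

```text
(no output)
```

View pics/w20z.png

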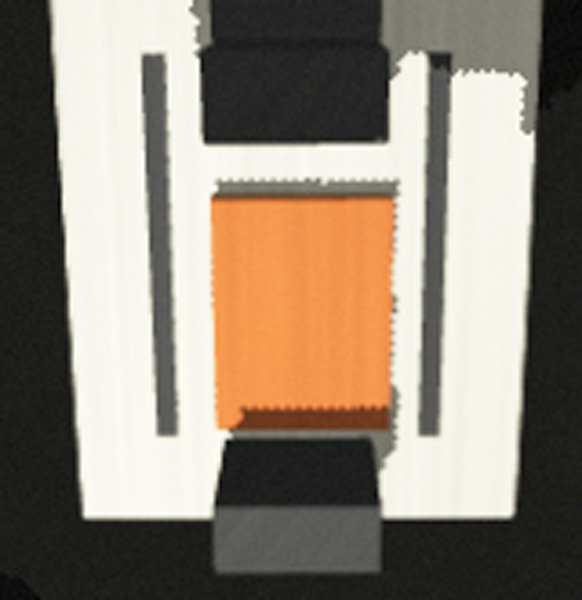

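```bash
python3 -m creep '[[[0,0,8.5],[-3.2,3.2,0],75],[[0,0,17],[-6.4,6.4,0],75],[[0,0,25.5],[-9.6,9.6,0],75],[[0,0,34],[-12.8,12.8,-2],75],[[0,0,42.5],[-16,16,-4],75]]'; python3 -m creep '[[[0,0,8.5],[-1.1,1.2,-2],75],[[0,0,17],[-1.1,1.2,-2],75],[[0,0,24],[-1.1,1.2,-2],75],[[0,0,24],[-1.1,1.2,-2],75],[[0,0,24],[-1.1,1.2,-2],75]]'; python3 - <<'E'
from h import *
p=snap("wrist","w21"); s=sense(); print(s["ee_pos"],np.degrees(s["tool_rot"]),s["q"]); 
for b in copper(p): print(b)
E
```

```text
clock: 19.1
ee_pos: [0.5475, 0.176, 0.1397]
tool_rot: [-3.141, 0.0, 1.576]
contact_force: [0.7, -0.9, -0.9]
finger_gap: 0.751
clock: 19.6
ee_pos: [0.5378, 0.187, 0.1201]
tool_rot: [-3.14, -0.001, 1.985]
contact_force: [0.2, -0.1, -0.1]
finger_gap: 0.752
[0.5380421  0.18700963 0.12045299] [-1.79928477e+02 -3.06975040e-02  1.13724772e+02] [ 0.27896841  0.64858159 -0.98752618  1.80098913  0.62291747  1.04134937
  1.03593162]
(0.5633, 0.3534, 122.2, 0.0667, 0.0468)
(0.5376, 0.1878, 114.2, 0.0632, 0.0464)
(0.4439, 0.3194, 82.0, 0.061, 0.0502)
(0.4247, 0.2094, 61.6, 0.0616, 0.0465)
```

View pics/w21.png

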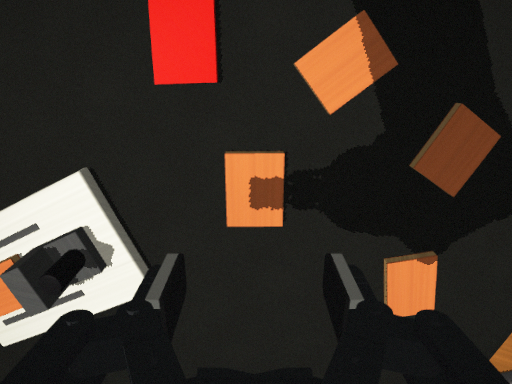

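```bash
python3 -m creep '[[[0,0,0.4],[-0.2,0,-4],75],[[0,0,0.4],[-0.2,0,-8],75],[[0,0,0.4],[-0.2,0,-10.5],75],[[0,0,0.4],[-0.2,0,-11.3],75],[[0,0,0.4],[-0.2,0,-11.3],75]]'; python3 -m creep '[[[0,0,0],[0,0,0],45],[[0,0,0],[0,0,0],45],[[0,0,0],[0,0,0],45],[[0,0,0],[0,0,0],45],[[0,0,0],[0,0,0],45]]'; python3 -m creep '[[[0,0,0],[0,0,3],45],[[0,0,0],[0,0,7],45],[[0,0,0],[0,0,11],45],[[0,0,0],[0,0,15],45],[[0,0,0],[0,0,15],45]]'
```

```text
clock: 20.15
ee_pos: [0.5358, 0.1873, 0.0075]
tool_rot: [-3.14, -0.0, 1.994]
contact_force: [-0.6, -0.9, 1.2]
finger_gap: 0.75
clock: 20.65
ee_pos: [0.5368, 0.1873, 0.0088]
tool_rot: [3.141, 0.0, 1.995]
contact_force: [-0.4, -1.2, 4.8]
finger_gap: 0.453
clock: 21.15
ee_pos: [0.5386, 0.1893, 0.1636]
tool_rot: [3.134, 0.001, 1.996]
contact_force: [1.0, 0.1, -0.1]
finger_gap: 0.453
```

```bash
python3 - <<'E'
from h import *
p=snap("wrist","w22"); s=sense(); print(s["ee_pos"],s["finger_gap"]); 
for b in copper(p): print(b)
E
```

```text
[0.53768801 0.18809672 0.160908  ] 0.4469849397669383
(0.8982, 0.0222, 94.0, 0.065, 0.0488)
(0.5643, 0.3531, 122.0, 0.0666, 0.0482)
(0.7208, 0.0106, 47.7, 0.067, 0.0483)
(0.5378, 0.1881, 113.9, 0.0619, 0.0466)
(0.4439, 0.3207, 81.6, 0.0609, 0.0477)
(0.4245, 0.2095, 61.5, 0.0619, 0.0465)
```

View pics/w22.png

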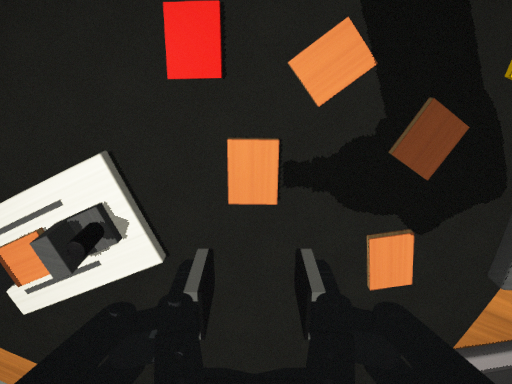

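```bash
python3 -m creep '[[[0,0,0],[-0.1,-0.1,-4],75],[[0,0,0],[-0.1,-0.1,-8],75],[[0,0,0],[-0.1,-0.1,-12],75],[[0,0,0],[-0.1,-0.1,-15],75],[[0,0,0],[-0.1,-0.1,-15.4],75]]'; python3 -m creep '[[[0,0,0],[0,0,-0.2],75],[[0,0,0],[0,0,-0.2],75]]'
```

```text
clock: 21.7
ee_pos: [0.5322, 0.1848, -0.0003]
tool_rot: [-3.134, -0.001, 1.996]
contact_force: [-0.5, -0.6, -0.7]
finger_gap: 0.753
clock: 21.9
ee_pos: [0.5358, 0.1869, 0.0031]
tool_rot: [3.14, -0.0, 1.996]
contact_force: [0.5, -0.2, 0.6]
finger_gap: 0.751
```

```bash
python3 -m creep '[[[0,0,0],[0,0,0],40],[[0,0,0],[0,0,0],40],[[0,0,0],[0,0,0],40],[[0,0,0],[0,0,0],40],[[0,0,0],[0,0,0],40]]' 60; python3 -m creep '[[[0,0,0],[0,0,3],40],[[0,0,0],[0,0,7],40],[[0,0,0],[0,0,11],40],[[0,0,0],[0,0,15],40],[[0,0,0],[0,0,15],40]]'; python3 - <<'E'
from h import *
p=snap("wrist","w23"); s=sense(); print(s["ee_pos"],s["finger_gap"])
E
```

```text
clock: 22.4
ee_pos: [0.5363, 0.1867, 0.0041]
tool_rot: [3.139, 0.001, 1.995]
contact_force: [-1.3, 0.0, 6.5]
finger_gap: 0.496
clock: 22.9
ee_pos: [0.5379, 0.1883, 0.1585]
tool_rot: [3.132, 0.001, 1.996]
contact_force: [0.5, 0.1, -1.6]
finger_gap: 0.494
[0.53698903 0.18711629 0.1558432 ] 0.4983065564197333
```

View pics/w23.png

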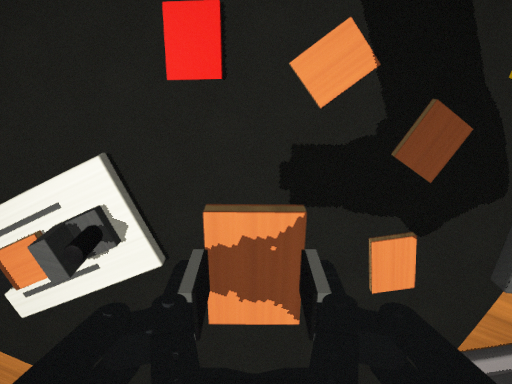

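```bash
python3 -m creep '[[[0,0,-8.5],[3.2,-3.2,1.5],40],[[0,0,-17],[6.4,-6.4,1.5],40],[[0,0,-25.5],[9.6,-9.6,1.5],40],[[0,0,-34],[12.8,-12.8,1.5],40],[[0,0,-42.5],[16,-16,1.5],40]]'; python3 -m creep '[[[0,0,-8.5],[1.1,-1.1,0],40],[[0,0,-17],[1.1,-1.1,0],40],[[0,0,-24.3],[1.1,-1.1,0],40],[[0,0,-24.3],[1.1,-1.1,0],40],[[0,0,-24.3],[1.1,-1.1,-5],40]]';python3 -m creep '[[[0,0,0],[0,0,-3],40],[[0,0,0],[0,0,-6],40],[[0,0,0],[0,0,-6],40],[[0,0,0],[0,0,-6],40]]'; python3 - <<'E'
from h import *
p=snap("wrist","w24"); s=sense(); print(s["ee_pos"],np.degrees(s["tool_rot"]),s["finger_gap"],inh(s["ee_pos"],(.7123,.013)))
E
```

```text
clock: 23.45
ee_pos: [0.696, 0.0243, 0.1665]
tool_rot: [-3.141, 0.001, 1.248]
contact_force: [0.8, -0.1, -0.8]
finger_gap: 0.499
clock: 23.95
ee_pos: [0.7106, 0.0165, 0.1235]
tool_rot: [3.133, -0.009, 0.833]
contact_force: [1.4, 0.1, 0.3]
finger_gap: 0.495
clock: 24.35
ee_pos: [0.7061, 0.0156, 0.0572]
tool_rot: [-3.141, 0.0, 0.832]
contact_force: [1.1, 0.9, 0.9]
finger_gap: 0.496
[0.70702789 0.01573901 0.05855067] [ 1.79961883e+02 -7.43651505e-02  4.76395563e+01] 0.4969142034243383 [[-0.00574109 -0.0015288 ]]
```

View pics/w24.png

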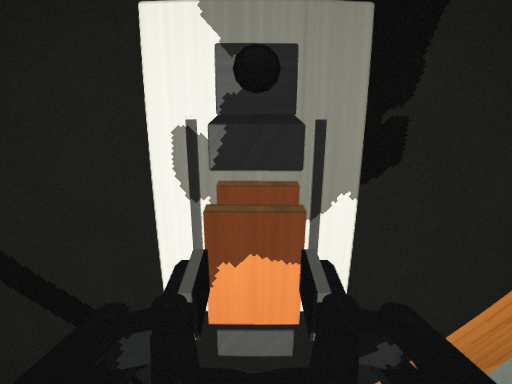

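```bash
python3 -m creep '[[[0,0,0],[0.05,0.05,-1.5],40],[[0,0,0],[0.05,0.05,-2.5],40],[[0,0,0],[0.05,0.05,-2.7],40],[[0,0,0],[0.05,0.05,-2.7],40]]'; python3 -m creep '[[[0,0,0],[0,0,-0.1],40],[[0,0,0],[0,0,-0.2],40],[[0,0,0],[0,0,-0.2],40]]'
```

```text
clock: 24.8
ee_pos: [0.7066, 0.0158, 0.0299]
tool_rot: [-3.141, 0.001, 0.83]
contact_force: [-0.3, 0.1, -0.7]
finger_gap: 0.495
clock: 25.1
ee_pos: [0.7071, 0.0159, 0.0292]
tool_rot: [3.141, -0.0, 0.83]
contact_force: [-2.5, 0.2, 5.6]
finger_gap: 0.498
```

```bash
python3 -m creep '[[[0,0,0],[0,0,0],62],[[0,0,0],[0,0,0],62],[[0,0,0],[0,0,0],62],[[0,0,0],[0,0,4],65],[[0,0,0],[0,0,9],65]]';  python3 -m creep '[[[0,0,0],[0,0,4],65],[[0,0,0],[0,0,6],65],[[0,0,0],[0,0,6],65]]'; python3 - <<'E'
from h import *
p=snap("wrist","w25"); s=sense(); print(s["ee_pos"],s["contact_force"],s["finger_gap"])
for b in copper(p,.035): print(b,inh(np.array(b[:2]),(.7123,.013)))
cv2.imwrite("pics/w25z.png",cv2.resize(p["color"][85:250,170:330],(582,600),interpolation=cv2.INTER_CUBIC))
E
```

```text
clock: 25.6
ee_pos: [0.705, 0.0155, 0.1161]
tool_rot: [-3.137, 0.004, 0.83]
contact_force: [1.5, 0.1, 0.8]
finger_gap: 0.649
clock: 25.9
ee_pos: [0.7087, 0.0164, 0.1825]
tool_rot: [3.137, -0.005, 0.83]
contact_force: [0.3, -0.1, 0.3]
finger_gap: 0.65
[0.70762298 0.01601528 0.17990462] [ 0.02650776 -0.44287391 -1.33903544] 0.646280740618492
(0.7077, 0.0178, 47.4, 0.0635, 0.0453) [[-0.00663327  0.0004469 ]]
```

View pics/w25z.png

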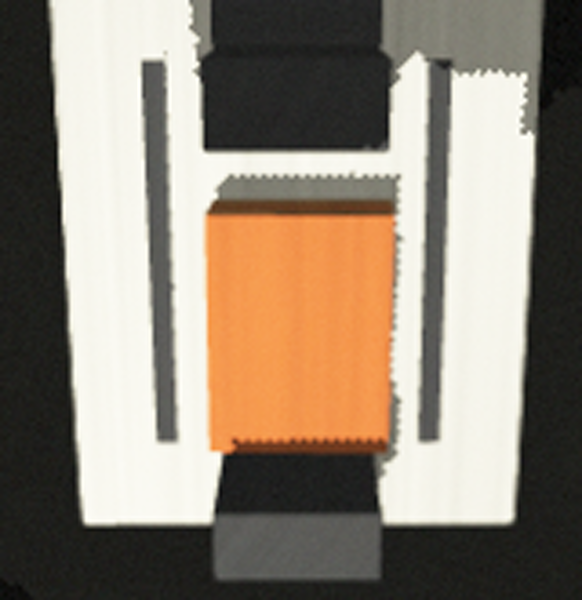

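```bash
python3 -m creep '[[[0,0,4],[-3.5,2.4,0],75],[[0,0,8],[-7,4.8,0],75],[[0,0,12],[-10.5,7.1,0],75],[[0,0,14],[-14,9.5,0],75],[[0,0,14],[-17.5,11.9,0],75]]'; python3 -m creep '[[[0,0,0],[-3.5,2.4,-2],75],[[0,0,0],[-7,4.8,-4],75],[[0,0,0],[-11,7.5,-6],75],[[0,0,0],[-11,7.5,-6],75],[[0,0,0],[-11,7.5,-6],75]]'; python3 - <<'E'
from h import *
p=snap("wrist","w26"); s=sense(); print(s["ee_pos"],np.degrees(s["tool_rot"]),s["q"]); 
for b in copper(p): print(b)
E
```

```text
clock: 26.45
ee_pos: [0.5295, 0.135, 0.1764]
tool_rot: [-3.139, 0.001, 1.075]
contact_force: [0.5, -0.2, 0.4]
finger_gap: 0.741
clock: 26.95
ee_pos: [0.4202, 0.2099, 0.117]
tool_rot: [-3.14, 0.002, 1.077]
contact_force: [0.1, -0.7, 0.6]
finger_gap: 0.752
[0.42164502 0.20950076 0.11748378] [-1.79950137e+02  6.01478307e-02  6.15805656e+01] [ 0.13160528  0.42805691 -0.85572771  2.03877785  0.42582682  0.86000859
  0.10956704]
(0.2228, 0.1334, -1.3, 0.0744, 0.0336)
```

View pics/w26.png

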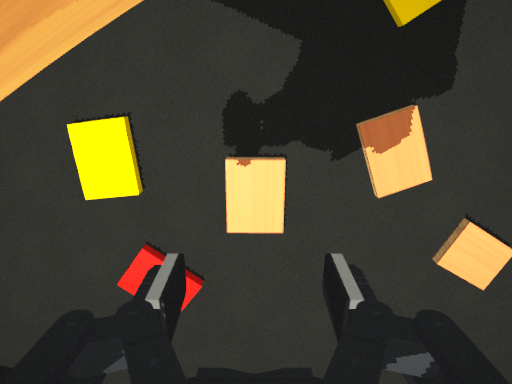

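```bash
python3 - <<'E'
from h import *
p=snap("wrist","w27"); s=sense(); t=s["ee_pos"]; print(t)
w=toz(p,[(255.5,195),(203,283),(150,245)],.01); print(w)
a=s["tool_rot"][2]; d=w[:,:2]-t[:2]; print(d@np.array([np.cos(a),np.sin(a)]), d@np.array([np.sin(a),-np.cos(a)]))
E
```

```text
[0.42245238 0.20924424 0.11780279]
[[0.42489394 0.21056351 0.01      ]
 [0.47399346 0.13281398 0.01      ]
 [0.42195599 0.112856   0.01      ]]
[ 0.0023246  -0.04256476 -0.08493882] [0.0015159  0.08176985 0.04556683]
```

```bash
python3 -m creep '[[[0,0,0],[0.1,0.2,-4],75],[[0,0,0],[0.1,0.2,-8],75],[[0,0,0],[0.1,0.2,-10.5],75],[[0,0,0],[0.1,0.2,-11.4],75],[[0,0,0],[0.1,0.2,-11.4],75]]'; python3 -m creep '[[[0,0,0],[0,0,0],75],[[0,0,0],[0,0,0],75]]'
```

```text
clock: 27.55
ee_pos: [0.423, 0.2112, 0.0034]
tool_rot: [-3.14, 0.001, 1.073]
contact_force: [-0.6, -0.3, -0.2]
finger_gap: 0.75
clock: 27.75
ee_pos: [0.424, 0.2122, 0.0055]
tool_rot: [3.14, -0.002, 1.073]
contact_force: [-0.0, 0.2, 0.5]
finger_gap: 0.75
```

```bash
python3 -m creep '[[[0,0,0],[0,0,-0.2],75],[[0,0,0],[0,0,-0.2],40],[[0,0,0],[0,0,-0.2],40],[[0,0,0],[0,0,-0.2],40],[[0,0,0],[0,0,-0.2],40]]';python3 -m creep '[[[0,0,0],[0,0,0],40],[[0,0,0],[0,0,0],40]]'; python3 -m creep '[[[0,0,0],[0,0,3],40],[[0,0,0],[0,0,7],40],[[0,0,0],[0,0,11],40],[[0,0,0],[0,0,15],40],[[0,0,0],[0,0,15],40]]'
```

```text
clock: 28.25
ee_pos: [0.4232, 0.2118, 0.0031]
tool_rot: [3.14, -0.0, 1.074]
contact_force: [-2.3, -3.1, 10.4]
finger_gap: 0.503
clock: 28.45
ee_pos: [0.4232, 0.2118, 0.0031]
tool_rot: [3.14, -0.0, 1.074]
contact_force: [-1.8, -2.2, 10.7]
finger_gap: 0.503
clock: 28.95
ee_pos: [0.4251, 0.2136, 0.157]
tool_rot: [3.136, -0.006, 1.074]
contact_force: [0.5, 0.4, -0.4]
finger_gap: 0.502
```

```bash
python3 -m creep '[[[0,0,0],[3.5,-2.4,2],40],[[0,0,-4],[7,-4.8,2],40],[[0,0,-8],[10.5,-7.2,2],40],[[0,0,-12],[14,-9.6,2],40],[[0,0,-14],[17.5,-12,2],40]]'; python3 -m creep '[[[0,0,0],[3.5,-2.4,0],40],[[0,0,0],[7,-4.9,0],40],[[0,0,0],[10.8,-7.7,0],40],[[0,0,0],[10.8,-7.7,-4],40],[[0,0,0],[10.8,-7.7,-8],40]]'; python3 -m creep '[[[0,0,0],[0,0,-2],40],[[0,0,0],[0,0,-2],40],[[0,0,0],[0,0,-2],40]]'; python3 - <<'E'
from h import *
p=snap("wrist","w28"); s=sense(); print(s["ee_pos"],np.degrees(s["tool_rot"]),s["finger_gap"],inh(s["ee_pos"],(.7123,.013)))
E
```

```text
clock: 29.45
ee_pos: [0.5988, 0.0903, 0.1717]
tool_rot: [3.141, 0.001, 0.827]
contact_force: [0.5, 0.3, 0.0]
finger_gap: 0.502
clock: 29.95
ee_pos: [0.7072, 0.0132, 0.0909]
tool_rot: [3.14, -0.001, 0.827]
contact_force: [-0.3, 0.8, -1.7]
finger_gap: 0.496
clock: 30.25
ee_pos: [0.7058, 0.0151, 0.0722]
tool_rot: [-3.141, 0.0, 0.83]
contact_force: [0.6, 0.5, 0.1]
finger_gap: 0.501
[0.70653791 0.01523292 0.07340014] [ 1.79951333e+02 -7.23940533e-02  4.75474895e+01] 0.4956173621578371 [[-0.00576209 -0.0022329 ]]
```

View pics/w28.png

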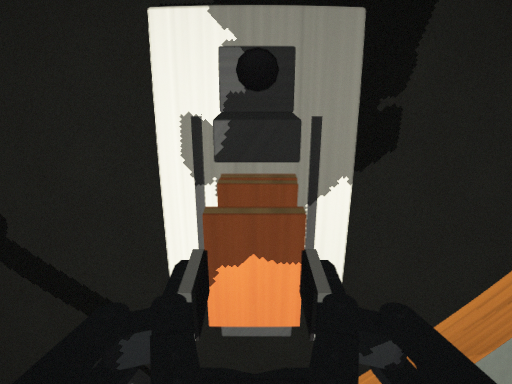

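```bash
python3 -m creep '[[[0,0,0],[0.1,0.05,-1.5],40],[[0,0,0],[0.1,0.05,-3],40],[[0,0,0],[0.1,0.05,-3.2],40],[[0,0,0],[0.1,0.05,-3.2],40]]'; python3 -m creep '[[[0,0,0],[0,0,-0.1],40],[[0,0,0],[0,0,-0.2],40],[[0,0,0],[0,0,-0.2],40]]'
```

```text
clock: 30.7
ee_pos: [0.7064, 0.0152, 0.0394]
tool_rot: [-3.141, 0.001, 0.83]
contact_force: [0.5, 0.9, 0.4]
finger_gap: 0.498
clock: 31.0
ee_pos: [0.707, 0.0153, 0.0384]
tool_rot: [3.141, -0.0, 0.83]
contact_force: [-0.4, 0.1, -1.0]
finger_gap: 0.502
```

```bash
python3 -m creep '[[[0,0,0],[0,0,-0.1],40],[[0,0,0],[0,0,-0.1],62],[[0,0,0],[0,0,-0.1],62],[[0,0,0],[0,0,-0.1],62],[[0,0,0],[0,0,4],65]]';  python3 -m creep '[[[0,0,0],[0,0,4],65],[[0,0,0],[0,0,8],65],[[0,0,0],[0,0,10],65],[[0,0,0],[0,0,10],65]]'; python3 - <<'E'
from h import *
p=snap("wrist","w29"); s=sense(); print(s["ee_pos"],s["contact_force"],s["finger_gap"])
for b in copper(p,.045): print(b,inh(np.array(b[:2]),(.7123,.013)))
cv2.imwrite("pics/w29z.png",cv2.resize(p["color"][85:250,170:330],(582,600),interpolation=cv2.INTER_CUBIC))
E
```

```text
clock: 31.5
ee_pos: [0.7031, 0.0143, 0.0726]
tool_rot: [-3.135, 0.007, 0.83]
contact_force: [0.5, -0.2, 0.6]
finger_gap: 0.651
clock: 31.9
ee_pos: [0.7087, 0.0159, 0.1825]
tool_rot: [3.137, -0.005, 0.829]
contact_force: [0.5, -0.5, -1.4]
finger_gap: 0.657
[0.70762362 0.01547935 0.1798821 ] [ 0.13174542 -0.06127317 -1.09368121] 0.6525137871793594
(0.7073, 0.0176, 47.5, 0.066, 0.0453) [[-6.79405065e-03  2.95922475e-05]]
```

View pics/w29z.png

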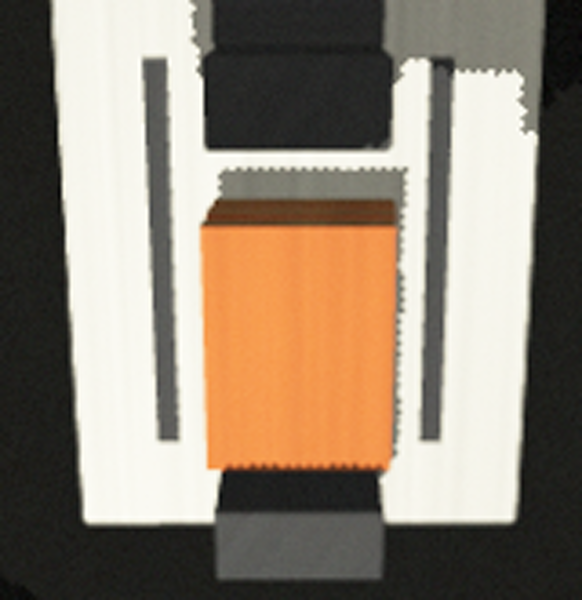

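```bash
python3 -m creep '[[[0,0,5],[-2.8,3.2,0],75],[[0,0,12],[-5.6,6.4,0],75],[[0,0,20],[-8.4,9.6,0],75],[[0,0,27],[-11.2,12.8,0],75],[[0,0,34.3],[-14,16,0],75]]'; python3 -m creep '[[[0,0,0],[-3,3.5,-2],75],[[0,0,0],[-6,7,-4],75],[[0,0,0],[-9,10.5,-6],75],[[0,0,0],[-12.6,14.5,-6],75],[[0,0,0],[-12.6,14.5,-6],75]]'; python3 -m creep '[[[0,0,0],[0,0,0],75]]'; python3 - <<'E'
from h import *
p=snap("wrist","w30"); s=sense(); t=s["ee_pos"]; print(t,np.degrees(s["tool_rot"]))
for b in copper(p):
  print(b); a=s["tool_rot"][2]; d=np.array(b[:2])-t[:2]; print("   tool x,y",d@[np.cos(a),np.sin(a)],d@[np.sin(a),-np.cos(a)])
E
```

```text
clock: 32.45
ee_pos: [0.5649, 0.1759, 0.1766]
tool_rot: [-3.14, 0.001, 1.433]
contact_force: [0.0, 1.0, 0.6]
finger_gap: 0.749
clock: 32.95
ee_pos: [0.4344, 0.3252, 0.117]
tool_rot: [-3.137, -0.001, 1.438]
contact_force: [0.5, -0.2, 0.9]
finger_gap: 0.749
clock: 33.05
ee_pos: [0.4389, 0.3213, 0.1172]
tool_rot: [-3.14, 0.001, 1.433]
contact_force: [0.6, 0.3, 0.5]
finger_gap: 0.746
[0.44054281 0.3198387  0.11722903] [-1.79946070e+02  7.64943574e-02  8.19005935e+01]
```

View pics/w30.png

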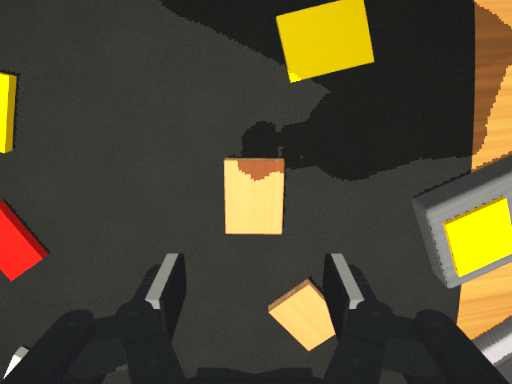

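```bash
python3 - <<'E'
from h import *
p=snap("wrist","w31"); s=sense(); t=s["ee_pos"]; print(t)
w=toz(p,[(254,195.5),(337,331)],.01); print(w)
a=s["tool_rot"][2]; d=w[:,:2]-t[:2]; print(d@np.array([np.cos(a),np.sin(a)]), d@np.array([np.sin(a),-np.cos(a)]))
E
```

```text
[0.44147147 0.31904737 0.1173383 ]
[[0.44380627 0.32056424 0.01      ]
 [0.58577067 0.37806616 0.01      ]]
[0.00183518 0.07904834] [0.00209388 0.13437574]
```

Shift +1.8 mm along tool x (world ≈ +0.03, +0.18 cm), descend 11.4 cm.

```bash
python3 -m creep '[[[0,0,0],[0,0.2,-4],75],[[0,0,0],[0,0.2,-8],75],[[0,0,0],[0,0.2,-10.5],75],[[0,0,0],[0,0.2,-11.5],75],[[0,0,0],[0,0.2,-11.5],75]]'; python3 -m creep '[[[0,0,0],[0,0,0],75],[[0,0,0],[0,0,0],75]]'
```

```text
clock: 33.65
ee_pos: [0.4411, 0.3207, 0.002]
tool_rot: [-3.14, 0.002, 1.426]
contact_force: [0.4, -0.5, 0.5]
finger_gap: 0.752
clock: 33.85
ee_pos: [0.4419, 0.3228, 0.0046]
tool_rot: [3.14, -0.002, 1.428]
contact_force: [-0.8, -0.2, 0.5]
finger_gap: 0.752
```

```bash
python3 -m creep '[[[0,0,0],[0,0,-0.1],75],[[0,0,0],[0,0,-0.1],40],[[0,0,0],[0,0,-0.1],40],[[0,0,0],[0,0,-0.1],40],[[0,0,0],[0,0,-0.1],40]]';python3 -m creep '[[[0,0,0],[0,0,0],40],[[0,0,0],[0,0,0],40]]'; python3 -m creep '[[[0,0,0],[0,0,3],40],[[0,0,0],[0,0,7],40],[[0,0,0],[0,0,11],40],[[0,0,0],[0,0,15],40],[[0,0,0],[0,0,15],40]]'
```

```text
clock: 34.35
ee_pos: [0.4413, 0.3225, 0.0033]
tool_rot: [3.14, -0.0, 1.428]
contact_force: [-0.7, -2.7, 8.5]
finger_gap: 0.5
clock: 34.55
ee_pos: [0.4412, 0.3225, 0.0032]
tool_rot: [3.14, -0.0, 1.428]
contact_force: [-0.3, -2.1, 9.6]
finger_gap: 0.503
clock: 35.05
ee_pos: [0.4426, 0.3248, 0.1576]
tool_rot: [3.135, -0.006, 1.429]
contact_force: [0.3, 0.4, 0.4]
finger_gap: 0.498
```

```bash
python3 -m creep '[[[0,0,0],[2.8,-3.2,2],40],[[0,0,-8],[5.6,-6.4,2],40],[[0,0,-16],[8.4,-9.6,2],40],[[0,0,-24],[11.2,-12.8,2],40],[[0,0,-34.3],[14,-16,2],40]]'; python3 -m creep '[[[0,0,0],[3,-3.5,0],40],[[0,0,0],[6,-7,0],40],[[0,0,0],[9,-10.5,0],40],[[0,0,0],[12.6,-14.8,-3],40],[[0,0,0],[12.6,-14.8,-7],40]]'; python3 -m creep '[[[0,0,0],[0,0,-2],40],[[0,0,0],[0,0,-2],40],[[0,0,0],[0,0,-2],40]]'; python3 - <<'E'
from h import *
p=snap("wrist","w32"); s=sense(); print(s["ee_pos"],np.degrees(s["tool_rot"]),s["finger_gap"],inh(s["ee_pos"],(.7123,.013)))
E
```

```text
clock: 35.55
ee_pos: [0.5816, 0.1606, 0.1719]
tool_rot: [3.141, 0.0, 0.854]
contact_force: [0.6, 0.5, 0.3]
finger_gap: 0.502
clock: 36.05
ee_pos: [0.712, 0.008, 0.104]
tool_rot: [3.134, -0.003, 0.852]
contact_force: [1.2, 0.2, -1.0]
finger_gap: 0.497
clock: 36.35
ee_pos: [0.7067, 0.0152, 0.0824]
tool_rot: [-3.141, -0.0, 0.86]
contact_force: [-0.7, 0.8, 0.5]
finger_gap: 0.497
[0.70741842 0.01548702 0.08363931] [ 1.79955224e+02 -9.44171094e-02  4.93049054e+01] 0.5024153373851257 [[-0.00528274 -0.00145183]]
```

View pics/w32.png

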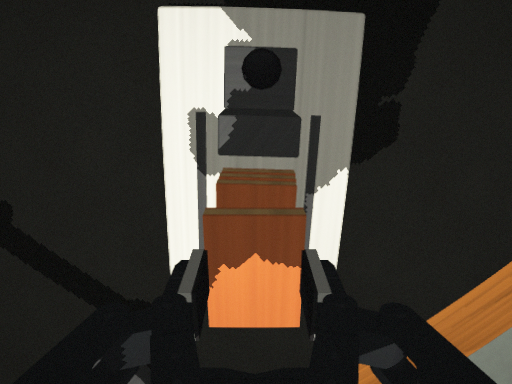

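```bash
python3 -m creep '[[[0,0,-1.7],[-0.05,0,-1.5],40],[[0,0,-1.7],[-0.05,0,-3],40],[[0,0,-1.7],[-0.05,0,-3.3],40],[[0,0,-1.7],[-0.05,0,-3.3],40]]'; python3 -m creep '[[[0,0,0],[0,0,-0.1],40],[[0,0,0],[0,0,-0.2],40],[[0,0,0],[0,0,-0.2],40]]'
```

```text
clock: 36.8
ee_pos: [0.7063, 0.0146, 0.0493]
tool_rot: [3.142, 0.0, 0.831]
contact_force: [0.7, -0.6, 1.0]
finger_gap: 0.5
clock: 37.1
ee_pos: [0.7069, 0.0145, 0.0484]
tool_rot: [3.141, -0.001, 0.83]
contact_force: [-2.1, 0.4, 5.0]
finger_gap: 0.499
```

```bash
python3 -m creep '[[[0,0,0],[0.05,0.1,0.1],40],[[0,0,0],[0.05,0.1,0.1],40],[[0,0,0],[0.05,0.1,-0.05],40],[[0,0,0],[0.05,0.1,-0.05],62],[[0,0,0],[0.05,0.1,-0.05],62]]';  python3 -m creep '[[[0,0,0],[0,0,0],62],[[0,0,0],[0,0,4],65],[[0,0,0],[0,0,8],65],[[0,0,0],[0,0,13],65],[[0,0,0],[0,0,13],65]]'; python3 - <<'E'
from h import *
p=snap("wrist","w33"); s=sense(); print(s["ee_pos"],s["contact_force"],s["finger_gap"])
for b in copper(p,.055): print(b,inh(np.array(b[:2]),(.7123,.013)))
cv2.imwrite("pics/w33z.png",cv2.resize(p["color"][85:250,170:330],(582,600),interpolation=cv2.INTER_CUBIC))
p=snap("top","t33")
for b in copper(p): print(b)
E
```

```text
clock: 37.6
ee_pos: [0.7068, 0.0152, 0.0465]
tool_rot: [3.142, 0.0, 0.83]
contact_force: [-0.8, 0.5, 0.7]
finger_gap: 0.62
clock: 38.1
ee_pos: [0.7104, 0.0166, 0.1846]
tool_rot: [3.134, -0.009, 0.83]
contact_force: [1.7, 1.2, 0.6]
finger_gap: 0.648
[0.70895057 0.01601052 0.18102619] [-0.38388908  0.01607185 -0.90959193] 0.6489881210853228
(0.707, 0.0181, 47.6, 0.0688, 0.0451) [[-0.00735263  0.00019688]]
(0.5644, 0.3528, 122.4, 0.0696, 0.0546)
```

View pics/w33z.png

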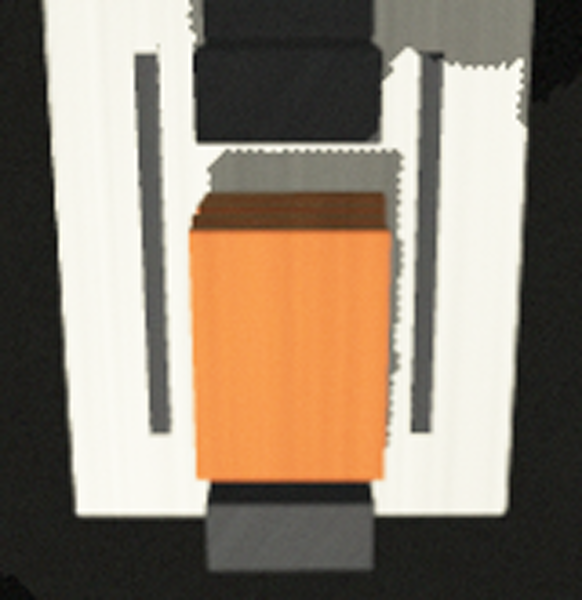

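```bash
python3 -m creep '[[[0,0,8.5],[-1.6,3.7,0],75],[[0,0,17],[-3.2,7.4,0],75],[[0,0,25.5],[-4.8,11.1,0],75],[[0,0,34],[-6.4,14.8,0],75],[[0,0,42.5],[-8,18.5,0],75]]'; python3 -m creep '[[[0,0,8.5],[-1.6,3.8,-2],75],[[0,0,17],[-3.3,7.6,-4],75],[[0,0,25.5],[-5,11.4,-6],75],[[0,0,32.3],[-6.6,15.1,-6],75],[[0,0,32.3],[-6.6,15.1,-6],75]]'; python3 -m creep '[[[0,0,0],[0,0,0],75],[[0,0,0],[0,0,0],75]]'; python3 - <<'E'
from h import *
p=snap("wrist","w34"); s=sense(); t=s["ee_pos"]; print(t,np.degrees(s["tool_rot"]),s["q"])
for b in copper(p):
  print(b); a=s["tool_rot"][2]; d=np.array(b[:2])-t[:2]; print("   tool x,y",d@[np.cos(a),np.sin(a)],d@[np.sin(a),-np.cos(a)])
E
```

```text
clock: 38.7
ee_pos: [0.6253, 0.2011, 0.1748]
tool_rot: [-3.139, 0.001, 1.578]
contact_force: [0.4, -1.1, 0.2]
finger_gap: 0.748
clock: 39.2
ee_pos: [0.5549, 0.3576, 0.1147]
tool_rot: [-3.138, -0.006, 2.148]
contact_force: [-0.3, -0.3, 1.0]
finger_gap: 0.749
clock: 39.4
ee_pos: [0.5613, 0.3498, 0.1155]
tool_rot: [-3.14, 0.001, 2.133]
contact_force: [0.5, -0.4, -0.2]
finger_gap: 0.748
[0.56169736 0.34952297 0.11584458] [-1.79936788e+02  5.75918747e-02  1.22182319e+02] [-0.03577191  0.78666511 -0.95689652  1.56794928  0.68596073  1.15437353
  0.98958695]
```

View pics/w34.png

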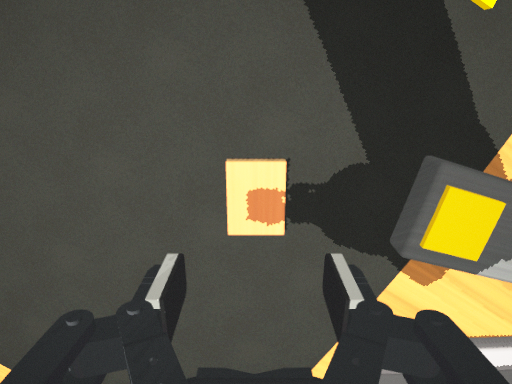

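```bash
python3 - <<'E'
from h import *
p=snap("wrist","w35"); s=sense(); t=s["ee_pos"]; print(t)
w=toz(p,[(256,197.5),(390,240)],.01); print(w)
a=s["tool_rot"][2]; d=w[:,:2]-t[:2]; print(d@np.array([np.cos(a),np.sin(a)]), d@np.array([np.sin(a),-np.cos(a)]))
E
```

```text
[0.56179201 0.34954287 0.11614008]
[[0.56481059 0.35386956 0.01      ]
 [0.53720839 0.46738246 0.01      ]]
[0.00205445 0.11283026] [0.00485915 0.04195062]
```

```bash
python3 -m creep '[[[0,0,0.2],[0.1,0.3,-4],75],[[0,0,0.2],[0.1,0.3,-8],75],[[0,0,0.2],[0.1,0.3,-10.5],75],[[0,0,0.2],[0.1,0.3,-11.3],75],[[0,0,0.2],[0.1,0.3,-11.3],75]]'; python3 -m creep '[[[0,0,0],[0,0,0],75],[[0,0,0],[0,0,0],75]]'
```

```text
clock: 40.0
ee_pos: [0.562, 0.3532, 0.0029]
tool_rot: [-3.14, 0.0, 2.137]
contact_force: [0.5, 0.2, 0.1]
finger_gap: 0.755
clock: 40.2
ee_pos: [0.5629, 0.355, 0.0056]
tool_rot: [3.139, -0.0, 2.138]
contact_force: [-0.1, 0.5, 0.2]
finger_gap: 0.747
```

```bash
python3 -m creep '[[[0,0,0],[0,-0.1,-0.2],75],[[0,0,0],[0,-0.1,-0.2],40],[[0,0,0],[0,-0.1,-0.2],40],[[0,0,0],[0,-0.1,-0.2],40],[[0,0,0],[0,-0.1,-0.2],40]]';python3 -m creep '[[[0,0,0],[0,0,0],40],[[0,0,0],[0,0,0],40]]'; python3 -m creep '[[[0,0,0],[0,0,3],40],[[0,0,0],[0,0,7],40],[[0,0,0],[0,0,11],40],[[0,0,0],[0,0,15],40],[[0,0,0],[0,0,15],40]]'
```

```text
clock: 40.7
ee_pos: [0.5623, 0.3536, 0.0027]
tool_rot: [3.14, 0.0, 2.139]
contact_force: [-1.0, -1.5, 6.0]
finger_gap: 0.505
clock: 40.9
ee_pos: [0.5623, 0.3536, 0.0027]
tool_rot: [3.14, 0.0, 2.139]
contact_force: [-1.5, -0.4, 5.8]
finger_gap: 0.505
clock: 41.4
ee_pos: [0.5634, 0.3559, 0.158]
tool_rot: [3.133, -0.001, 2.139]
contact_force: [0.3, 0.5, -0.8]
finger_gap: 0.503
```

```bash
python3 -m creep '[[[0,0,-8.5],[1.6,-3.8,2],40],[[0,0,-17],[3.2,-7.6,2],40],[[0,0,-25.5],[4.8,-11.4,2],40],[[0,0,-34],[6.4,-15.2,2],40],[[0,0,-42.5],[8,-19,2],40]]'; python3 -m creep '[[[0,0,-8.5],[1.6,-3.7,0],40],[[0,0,-17],[3.2,-7.4,0],40],[[0,0,-25.5],[4.8,-11.1,0],40],[[0,0,-32.5],[6.5,-14.9,0],40],[[0,0,-32.5],[6.5,-14.9,-3],40]]'; python3 -m creep '[[[0,0,0],[0,0,-4],40],[[0,0,0],[0,0,-5],40],[[0,0,0],[0,0,-5],40],[[0,0,0],[0,0,-5],40]]'; python3 - <<'E'
from h import *
p=snap("wrist","w36"); s=sense(); print(s["ee_pos"],np.degrees(s["tool_rot"]),s["finger_gap"],inh(s["ee_pos"],(.7123,.013)))
E
```

```text
clock: 41.9
ee_pos: [0.6421, 0.1614, 0.1712]
tool_rot: [-3.141, 0.0, 1.391]
contact_force: [0.5, -0.1, 0.0]
finger_gap: 0.505
clock: 42.4
ee_pos: [0.7114, 0.0057, 0.1443]
tool_rot: [3.133, -0.002, 0.816]
contact_force: [1.4, -0.8, -1.7]
finger_gap: 0.499
clock: 42.8
ee_pos: [0.7075, 0.0151, 0.093]
tool_rot: [3.141, -0.001, 0.831]
contact_force: [0.3, -0.8, -0.2]
finger_gap: 0.501
[0.70791406 0.01515403 0.09369079] [ 1.79913650e+02 -1.24282817e-01  4.75778634e+01] 0.5012191291711271 [[-0.00469213 -0.00136389]]
```

View pics/w36.png

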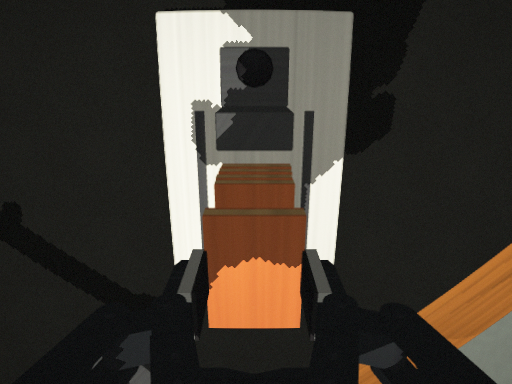

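```bash
python3 -m creep '[[[0,0,0],[-0.05,0.1,-1.5],40],[[0,0,0],[-0.05,0.1,-3],40],[[0,0,0],[-0.05,0.1,-3.3],40],[[0,0,0],[-0.05,0.1,-3.3],40]]'; python3 -m creep '[[[0,0,0],[0,0,-0.1],40],[[0,0,0],[0,0,-0.2],40],[[0,0,0],[0,0,-0.2],40]]'
```

```text
clock: 43.25
ee_pos: [0.7059, 0.0153, 0.0579]
tool_rot: [-3.141, 0.001, 0.83]
contact_force: [0.7, -0.2, -0.8]
finger_gap: 0.503
clock: 43.55
ee_pos: [0.7061, 0.0154, 0.0577]
tool_rot: [3.142, 0.001, 0.83]
contact_force: [-3.9, -0.7, 9.7]
finger_gap: 0.498
```

```bash
python3 -m creep '[[[0,0,0],[0,0,0.1],40],[[0,0,0],[0,0,0.1],62],[[0,0,0],[0,0,0.1],62],[[0,0,0],[0,0,0.1],62],[[0,0,0],[0,0,4],65]]';  python3 -m creep '[[[0,0,0],[0,0,4],65],[[0,0,0],[0,0,8.5],65],[[0,0,0],[0,0,8.5],65],[[0,0,0],[0,0,8.5],65]]'; python3 - <<'E'
from h import *
p=snap("wrist","w37"); s=sense(); print(s["ee_pos"],s["contact_force"],s["finger_gap"])
for b in copper(p,.065): print(b,inh(np.array(b[:2]),(.7123,.013)))
cv2.imwrite("pics/w37z.png",cv2.resize(p["color"][85:250,170:330],(582,600),interpolation=cv2.INTER_CUBIC))
p=snap("side","s37");cv2.imwrite("pics/s37z.png",cv2.resize(p["color"][180:270,160:280],(800,600),interpolation=cv2.INTER_CUBIC))
E
```

```text
clock: 44.05
ee_pos: [0.7028, 0.0144, 0.0911]
tool_rot: [-3.135, 0.007, 0.83]
contact_force: [-0.7, -1.0, -0.2]
finger_gap: 0.649
clock: 44.45
ee_pos: [0.707, 0.0154, 0.183]
tool_rot: [3.14, -0.002, 0.83]
contact_force: [-0.3, -0.5, -0.1]
finger_gap: 0.654
[0.70608087 0.01505315 0.18122125] [-0.30030939 -0.59756767 -1.50901734] 0.6472191867128705
(0.7056, 0.0182, 47.5, 0.0705, 0.0451) [[-0.00845444 -0.00067262]]
```

View pics/w37z.png

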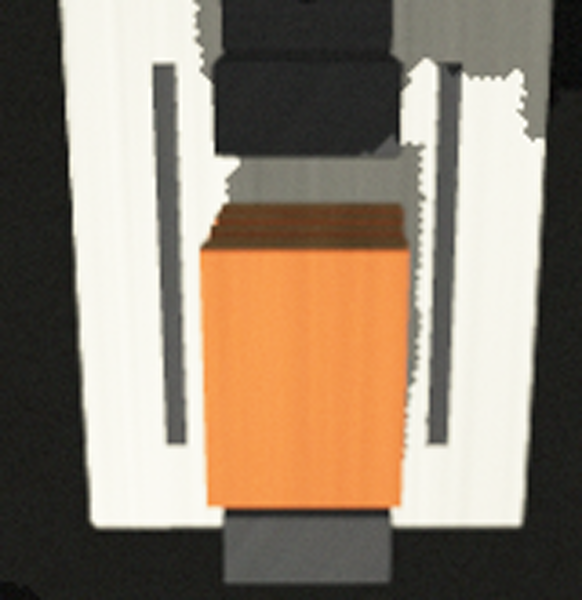

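View pics/s37z.png

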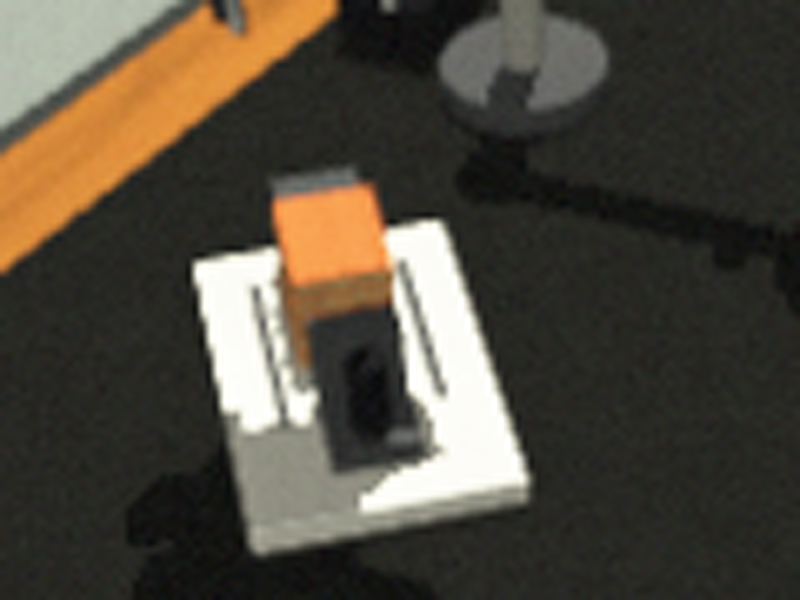

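```bash
python3 -m creep '[[[0,0,0],[0.1,0.1,-4],65],[[0,0,0],[0.1,0.1,-8],65],[[0,0,0],[0.1,0.1,-12],65],[[0,0,0],[0.1,0.1,-14.5],65],[[0,0,0],[0.1,0.1,-14.5],65]]'; python3 -m creep '[[[0,0,0],[0,0,0],65],[[0,0,0],[0,0,0],65],[[0,0,0],[0,0,0],65]]'
```

```text
clock: 45.05
ee_pos: [0.7032, 0.0157, 0.0302]
tool_rot: [-3.134, 0.007, 0.83]
contact_force: [-0.2, 0.1, 0.4]
finger_gap: 0.65
clock: 45.35
ee_pos: [0.7085, 0.0166, 0.0386]
tool_rot: [3.14, -0.002, 0.83]
contact_force: [0.6, 0.7, 0.2]
finger_gap: 0.653
```

```bash
python3 -m creep '[[[0,0,0],[-0.1,-0.1,-0.3],65],[[0,0,0],[-0.1,-0.1,-0.3],55],[[0,0,0],[-0.1,-0.1,-0.3],45],[[0,0,0],[-0.1,-0.1,-0.3],45],[[0,0,0],[-0.1,-0.1,-0.3],45]]' 25; python3 -m creep '[[[0,0,0],[0,0,0],45],[[0,0,0],[0,0,0],45],[[0,0,0],[0,0,0],62],[[0,0,0],[0,0,0],65],[[0,0,0],[0,0,0],65]]'; python3 -m creep '[[[0,0,0],[0,0,4],65],[[0,0,0],[0,0,8],65],[[0,0,0],[0,0,12],65],[[0,0,0],[0,0,14.5],65],[[0,0,0],[0,0,14.5],65]]'; python3 - <<'E'
from h import *
p=snap("wrist","w38"); s=sense(); print(s["ee_pos"],s["contact_force"],s["finger_gap"])
for b in copper(p,.065): print(b,inh(np.array(b[:2]),(.7123,.013)))
cv2.imwrite("pics/w38z.png",cv2.resize(p["color"][75:250,170:330],(550,600),interpolation=cv2.INTER_CUBIC))
E
```

```text
clock: 45.85
ee_pos: [0.7065, 0.0151, 0.0342]
tool_rot: [3.141, -0.0, 0.83]
contact_force: [-1.5, -1.2, 3.7]
finger_gap: 0.525
clock: 46.35
ee_pos: [0.7062, 0.0155, 0.0333]
tool_rot: [-3.141, 0.0, 0.83]
contact_force: [0.5, 0.1, -0.3]
finger_gap: 0.649
clock: 46.85
ee_pos: [0.7084, 0.0161, 0.1835]
tool_rot: [3.137, -0.005, 0.83]
contact_force: [0.3, 0.6, 1.2]
finger_gap: 0.649
[0.70732721 0.01573152 0.18084788] [-0.05352393  0.01718564 -0.70112666] 0.6542055493903141
(0.7056, 0.0184, 47.6, 0.0698, 0.0452) [[-0.00858921 -0.00052485]]
```

View pics/w38z.png

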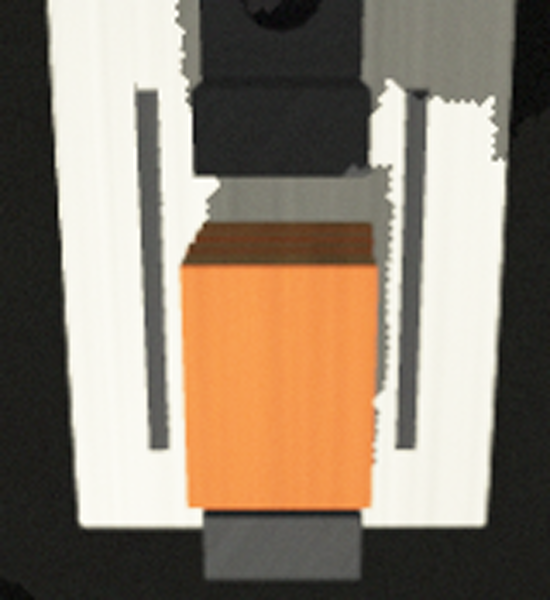

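```bash
python3 -m creep '[[[0,0,0],[-3.3,3,0],65],[[0,0,0],[-6.6,6.1,0],65],[[0,0,0],[-6.6,6.1,-4],65],[[0,0,0],[-6.6,6.1,-7],65],[[0,0,0],[-6.6,6.1,-7],65]]'; python3 - <<'E'
from h import *
p=snap("wrist","w39"); s=sense(); print(s["ee_pos"],inh(s["ee_pos"],(.7123,.013)),cam(p,[[.6419,.0772,.068]]))
E
```

```text
clock: 47.4
ee_pos: [0.6367, 0.0752, 0.1032]
tool_rot: [-3.136, 0.007, 0.831]
contact_force: [-0.0, -0.3, -0.8]
finger_gap: 0.651
[0.63835452 0.07573608 0.10586232] [[-0.09691069 -0.00347377]] [[260.59955503 236.63352217]]
```

View pics/w39.png

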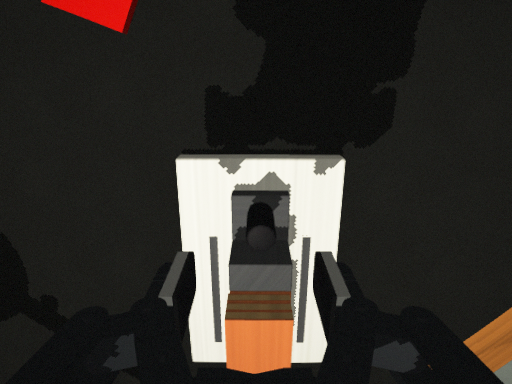

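```bash
python3 -m creep '[[[0,0,0],[0.2,0.15,-3],65],[[0,0,0],[0.2,0.15,-5.5],65],[[0,0,0],[0.2,0.15,-6.3],65],[[0,0,0],[0.2,0.15,-6.3],65],[[0,0,0],[0.2,0.15,-6.3],10]]' 60;  python3 -m creep '[[[0,0,0],[0,0,0],10],[[0,0,0],[0,0,0],10],[[0,0,0],[0,0,0],10],[[0,0,0],[0,0,0],10],[[0,0,0],[0,0,0],10]]'
```

```text
clock: 47.95
ee_pos: [0.6433, 0.0782, 0.0472]
tool_rot: [3.141, -0.002, 0.83]
contact_force: [-0.5, -0.3, 0.9]
finger_gap: 0.497
clock: 48.45
ee_pos: [0.6415, 0.0757, 0.0473]
tool_rot: [3.14, 0.004, 0.829]
contact_force: [-6.3, -5.3, 9.7]
finger_gap: 0.188
```

```bash
python3 -m creep '[[[0,0,0],[0.3,-0.3,0],10],[[0,0,0],[0.6,-0.55,0],10],[[0,0,0],[0.9,-0.8,0],10],[[0,0,0],[1.2,-1.1,0],10],[[0,0,0],[1.2,-1.1,0],10]]';  python3 -m creep '[[[0,0,0],[0.15,-0.13,0],10],[[0,0,0],[0.3,-0.27,0],10],[[0,0,0],[0.4,-0.36,0],10],[[0,0,0],[0.4,-0.36,0],10]]'
```

```text
clock: 48.95
ee_pos: [0.6539, 0.0644, 0.0473]
tool_rot: [3.14, 0.003, 0.828]
contact_force: [-6.0, -4.9, 7.9]
finger_gap: 0.185
clock: 49.35
ee_pos: [0.6571, 0.0615, 0.0473]
tool_rot: [3.141, 0.004, 0.829]
contact_force: [-9.0, -4.6, 10.8]
finger_gap: 0.186
```

```bash
python3 -m creep '[[[0,0,0],[0.1,-0.1,0],10],[[0,0,0],[0.15,-0.13,0],10],[[0,0,0],[0.15,-0.13,0],10]]';  python3 -m creep '[[[0,0,0],[0.1,-0.1,0],10],[[0,0,0],[0.15,-0.13,0],10],[[0,0,0],[0.15,-0.13,0],10]]'
```

```text
clock: 49.65
ee_pos: [0.6582, 0.0604, 0.0473]
tool_rot: [-3.142, 0.004, 0.829]
contact_force: [-10.8, -3.0, 10.3]
finger_gap: 0.185
clock: 49.95
ee_pos: [0.6585, 0.0602, 0.0472]
tool_rot: [-3.139, 0.005, 0.83]
contact_force: [-13.6, -2.1, 14.2]
finger_gap: 0.186
```

```bash
python3 - <<'E'
from h import *
p=snap("wrist","w40"); s=sense(); print(s["ee_pos"],s["contact_force"],inh(s["ee_pos"],(.7123,.013)))
E
```

```text
[0.65849376 0.06015691 0.04723123] [-13.64721307  -2.84582668  14.35534785] [[-0.07153241 -0.00141409]]
```

View pics/w40.png

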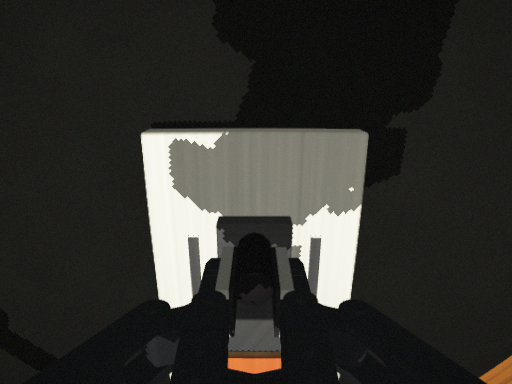

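```bash
python3 -m creep '[[[0,0,0],[0.15,-0.13,0],10],[[0,0,0],[0.25,-0.23,0],10],[[0,0,0],[0.25,-0.23,0],10]]';  python3 -m creep '[[[0,0,0],[0.1,-0.1,0],10],[[0,0,0],[0.25,-0.23,0],10],[[0,0,0],[0.25,-0.23,0],10]]'
```

```text
clock: 50.3
ee_pos: [0.6586, 0.0601, 0.0472]
tool_rot: [-3.135, 0.007, 0.832]
contact_force: [-22.2, 1.1, 19.0]
finger_gap: 0.183
clock: 50.6
ee_pos: [0.6587, 0.06, 0.0472]
tool_rot: [-3.131, 0.008, 0.833]
contact_force: [-30.4, 4.3, 24.3]
finger_gap: 0.182
```

```bash
python3 -m creep '[[[0,0,0],[0,0,0],40],[[0,0,0],[0,0,0],60],[[0,0,0],[0,0,0],65],[[0,0,0],[0,0,3],65],[[0,0,0],[0,0,7],65]]';  python3 -m creep '[[[0,0,0],[0,0,4],65],[[0,0,0],[3,-3,6],65],[[0,0,0],[4.5,-4.2,6],65],[[0,0,0],[4.5,-4.2,6],65],[[0,0,0],[4.5,-4.2,6],65]]'; python3 - <<'E'
from h import *
p=snap("wrist","w41"); s=sense(); print(s["ee_pos"],s["contact_force"],s["finger_gap"])
for b in copper(p,.065): print(b,inh(np.array(b[:2]),(.7123,.013)))
cv2.imwrite("pics/w41z.png",cv2.resize(p["color"][65:250,160:330],(551,600),interpolation=cv2.INTER_CUBIC))
E
```

```text
clock: 51.1
ee_pos: [0.6654, 0.0553, 0.1145]
tool_rot: [-3.139, 0.003, 0.829]
contact_force: [0.8, 0.7, 0.9]
finger_gap: 0.65
clock: 51.6
ee_pos: [0.7113, 0.0138, 0.1753]
tool_rot: [-3.141, -0.0, 0.829]
contact_force: [-0.1, 0.3, 0.1]
finger_gap: 0.651
[0.71081398 0.01471272 0.1752003 ] [ 0.82336178  0.08311888 -0.41953757] 0.6533287732083036
(0.7115, 0.0129, 47.5, 0.0612, 0.0451) [[-0.00052371 -0.00061296]]
```

View pics/w41z.png

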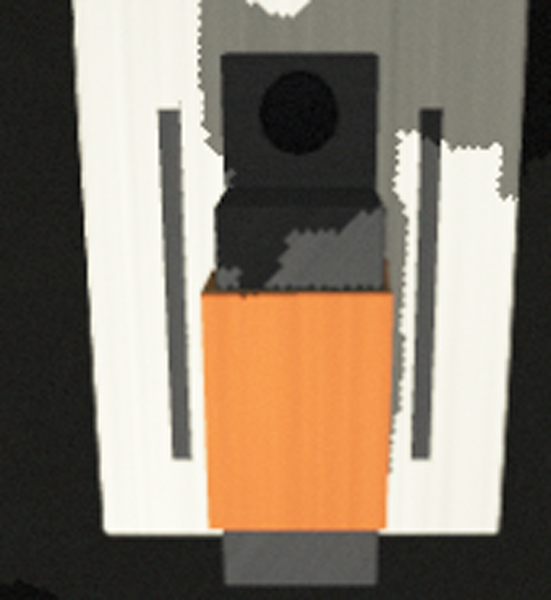

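```bash
python3 -m creep '[[[0,0,0],[0,0,5],65],[[0,0,0],[0,0,10],65],[[0,0,-8],[0,0,15.5],65],[[0,0,-16],[-1.2,-3.5,15.5],65],[[0,0,-24],[-2.4,-7,15.5],65]]';  python3 -m creep '[[[0,0,-8],[-1.3,-3.6,0],65],[[0,0,-16],[-2.6,-7.2,0],65],[[0,0,-24],[-3.9,-10.8,0],65],[[0,0,-32],[-5.2,-14.4,0],65],[[0,0,-38],[-6.2,-17.4,0],65]]'; python3 -m creep '[[[0,0,0],[0,0,0],65],[[0,0,0],[0,0,0],65]]'; python3 - <<'E'
from h import *
p=snap("wrist","w42"); s=sense(); print(s["ee_pos"],s["tool_rot"],s["q"])
p=snap("top","t42")
E
```

```text
clock: 52.15
ee_pos: [0.6874, -0.0531, 0.3332]
tool_rot: [3.141, -0.004, 0.41]
contact_force: [0.8, -0.9, -1.2]
finger_gap: 0.647
clock: 52.65
ee_pos: [0.6241, -0.2309, 0.3305]
tool_rot: [3.141, 0.001, -0.258]
contact_force: [0.1, 0.2, 0.1]
finger_gap: 0.65
clock: 52.85
ee_pos: [0.6249, -0.2295, 0.3304]
tool_rot: [-3.141, 0.001, -0.252]
contact_force: [0.8, 1.2, -0.8]
finger_gap: 0.653
[ 0.62543034 -0.22813995  0.33051171] [-3.14048481e+00  4.17971834e-04 -2.49563638e-01] [ 0.58483363  0.46939511 -0.4765136   1.31766235  0.21081076  1.40450252
 -0.13163635]
```

View pics/w42.png

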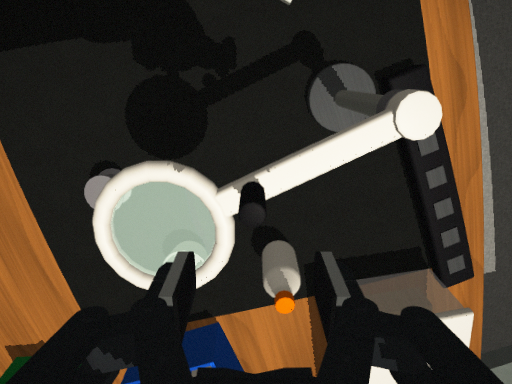

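```bash
python3 - <<'E'
from h import *
p=snap("wrist","w43"); t=sense()["ee_pos"]; print(t)
peg=toz(p,(253,217),.279)[0]; hin=toz(p,(418,114),.245)[0]; L=toz(p,(164,226),.234)[0]
print(peg,hin,L,np.hypot(*(peg-hin)[:2]),np.hypot(*(L-hin)[:2]))
E
```

```text
[ 0.62583884 -0.22759201  0.33062472]
[ 0.62666013 -0.22377925  0.279     ] [ 0.74946868 -0.19231219  0.245     ] [ 0.55324031 -0.23241914  0.234     ] 0.12677584068564743 0.20028514688327234
```

```bash
python3 -m creep '[[[0,0,0],[0,0.1,-4],65],[[0,0,0],[0,0.1,-7.5],65],[[0,0,0],[0,0.1,-7.5],65],[[0,0,0],[0,0.1,-7.5],30],[[0,0,0],[0,0.1,-7.5],5]]' 30; python3 -m creep '[[[0,0,0],[0,0,0],5],[[0,0,0],[0,0,0],5],[[0,0,0],[0,0,0],5],[[0,0,0],[0,0,0],5]]'; python3 - <<'E'
from h import *
import math
p=snap("wrist","w44"); s=sense(); print(s["ee_pos"],s["contact_force"],s["finger_gap"])
H=np.array([.751,-.201]); r=s["ee_pos"][:2]-H; R=np.hypot(*r); a=math.atan2(r[1],r[0]); print(R,math.degrees(a))
tgt=np.array([.7120,.0128])-H; b=math.atan2(tgt[1],tgt[0]); print(math.degrees(b),np.hypot(*tgt))
d=a%(2*math.pi)-b; print("turn",-math.degrees(d))
for k in range(1,10):
    c=a-d*k/9; print(k,np.round(100*(H+R*np.array([math.cos(c),math.sin(c)])-s["ee_pos"][:2]),2))
E
```

```text
clock: 53.5
ee_pos: [0.6267, -0.2284, 0.258]
tool_rot: [-3.141, -0.003, -0.251]
contact_force: [-0.0, 0.6, -0.4]
finger_gap: 0.321
clock: 53.9
ee_pos: [0.6245, -0.2296, 0.2582]
tool_rot: [3.14, -0.0, -0.253]
contact_force: [-6.9, -1.1, 5.9]
finger_gap: 0.195
[ 0.62451881 -0.22966396  0.25817332] [-7.60620453 -0.48163519  4.88374852] 0.19501586822383946
0.12968852415637822 -167.23095775074486
100.33785909632459 0.21732795494367496
turn -92.43118315293054
1 [-0.31  2.3 ]
2 [-0.2   4.62]
3 [0.32 6.88]
4 [1.23 9.02]
5 [ 2.51 10.95]
6 [ 4.11 12.63]
7 [ 5.99 14.  ]
8 [ 8.08 15.01]
9 [10.32 15.62]
```

View pics/w44.png

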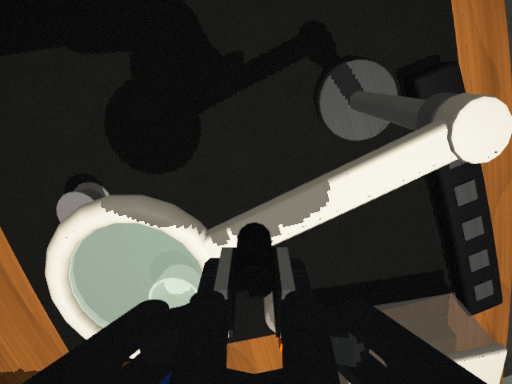

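```bash
python3 -m creep '[[[0,0,0],[-0.3,2.3,0],5],[[0,0,0],[-0.2,4.6,0],5],[[0,0,0],[0.3,6.9,0],5],[[0,0,0],[1.2,9,0],5],[[0,0,0],[2.5,10.9,0],5]]'; python3 -m creep '[[[0,0,0],[1.6,1.7,0],5],[[0,0,0],[3.5,3.1,0],5],[[0,0,0],[5.6,4.1,0],5],[[0,0,0],[7.8,4.7,0],5],[[0,0,0],[7.8,4.7,0],5]]'; python3 -m creep '[[[0,0,0],[0,0,0],5],[[0,0,0],[0,0,0],5]]'; python3 - <<'E'
from h import *
p=snap("wrist","w45"); s=sense(); print(s["ee_pos"],s["contact_force"],s["finger_gap"])
p=snap("top","t45");cv2.imwrite("pics/t45z.png",cv2.resize(p["color"][100:220,180:340],(800,600),interpolation=cv2.INTER_CUBIC))
p=snap("side","s45");cv2.imwrite("pics/s45z.png",cv2.resize(p["color"][120:270,140:340],(800,600),interpolation=cv2.INTER_CUBIC))
E
```

```text
clock: 54.45
ee_pos: [0.6481, -0.1178, 0.2582]
tool_rot: [3.141, 0.004, -0.252]
contact_force: [-11.7, 3.8, 6.3]
finger_gap: 0.195
clock: 54.95
ee_pos: [0.7307, -0.0607, 0.2581]
tool_rot: [-3.128, -0.0, -0.242]
contact_force: [-1.3, 20.0, 2.1]
finger_gap: 0.188
clock: 55.15
ee_pos: [0.7292, -0.061, 0.2582]
tool_rot: [-3.128, 0.001, -0.242]
contact_force: [-1.4, 20.8, 0.4]
finger_gap: 0.19
[ 0.72907442 -0.06098268  0.25820967] [-0.8817141  21.22829665  0.317547  ] 0.19135551073643198
```

View pics/w45.png

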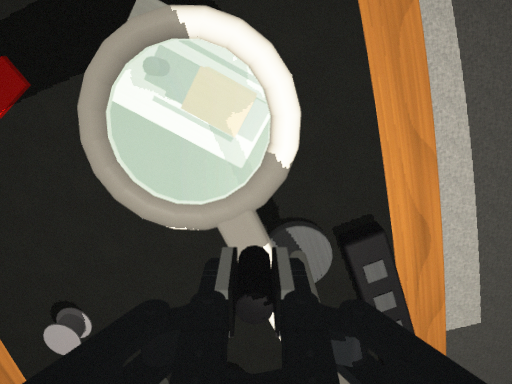

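View pics/t45z.png

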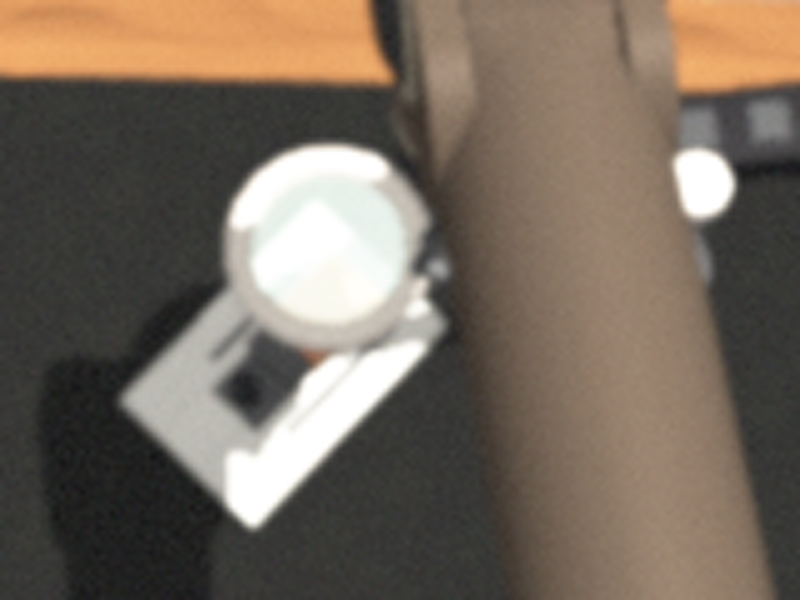

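```bash
python3 - <<'E'
from h import *
w=snap("wrist","w46"); t=snap("top","t46"); s=snap("side","s46")
L=toz(w,(189.5,118),.23)[0]; print("lens wrist",L,"top",toz(t,(246.4,149.4),.228)[0])
print([ (np.round(b["extent"]).astype(int).tolist(),round(b["confidence"],2)) for n in (w,t,s) for b in boxes_of("lens_centre",n)[:1]])
E
```

```text
lens wrist [0.71430883 0.01161187 0.23      ] top [0.70971422 0.00364185 0.228     ]
[([78, 3, 348, 382], 0.89), ([225, 130, 329, 172], 0.74)]
```

View pics/s45z.png

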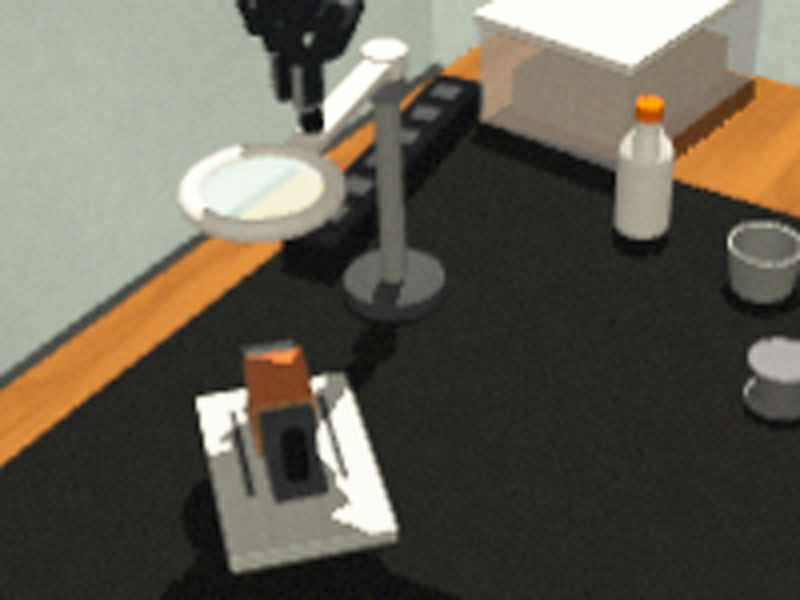

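```bash
python3 -m creep '[[[0,0,0],[0,0.5,0],5],[[0,0,0],[0,1,0],5],[[0,0,0],[0,1,0],30],[[0,0,0],[0,1,0],60],[[0,0,0],[0,1,0],60]]'; python3 -m creep '[[[0,0,0],[0,0,0],60],[[0,0,0],[0,0,4],60],[[0,0,0],[0,0,8],60],[[0,0,0],[-1,-4,9],60],[[0,0,0],[-2,-8,10],60]]'; python3 -m creep '[[[0,0,0],[0,0,0],60],[[0,0,0],[0,0,0],60]]'; python3 - <<'E'
from h import *
p=snap("wrist","w47"); s=sense(); print(s["ee_pos"],s["contact_force"],s["finger_gap"])
p=snap("top","t47");cv2.imwrite("pics/t47z.png",cv2.resize(p["color"][100:220,180:340],(800,600),interpolation=cv2.INTER_CUBIC))
E
```

```text
clock: 56.1
ee_pos: [0.7284, -0.0642, 0.256]
tool_rot: [3.141, -0.001, -0.254]
contact_force: [-1.0, 0.1, 0.4]
finger_gap: 0.589
clock: 56.6
ee_pos: [0.7087, -0.1423, 0.3575]
tool_rot: [-3.141, -0.002, -0.249]
contact_force: [0.4, -0.8, -0.4]
finger_gap: 0.599
clock: 56.8
ee_pos: [0.708, -0.1451, 0.3559]
tool_rot: [3.141, -0.0, -0.256]
contact_force: [0.1, -0.3, -0.1]
finger_gap: 0.601
[ 0.70817994 -0.14321715  0.35553264] [ 0.2005891   0.48212843 -0.32748939] 0.5987534869735431
```

View pics/w47.png

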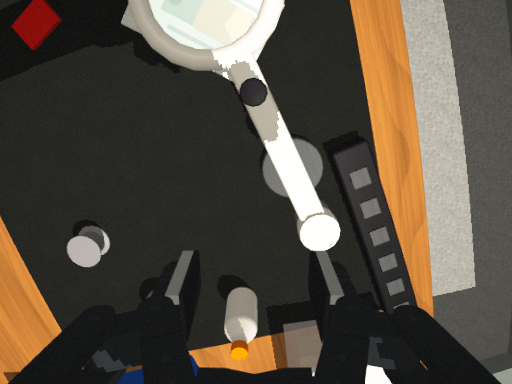

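View pics/t47z.png

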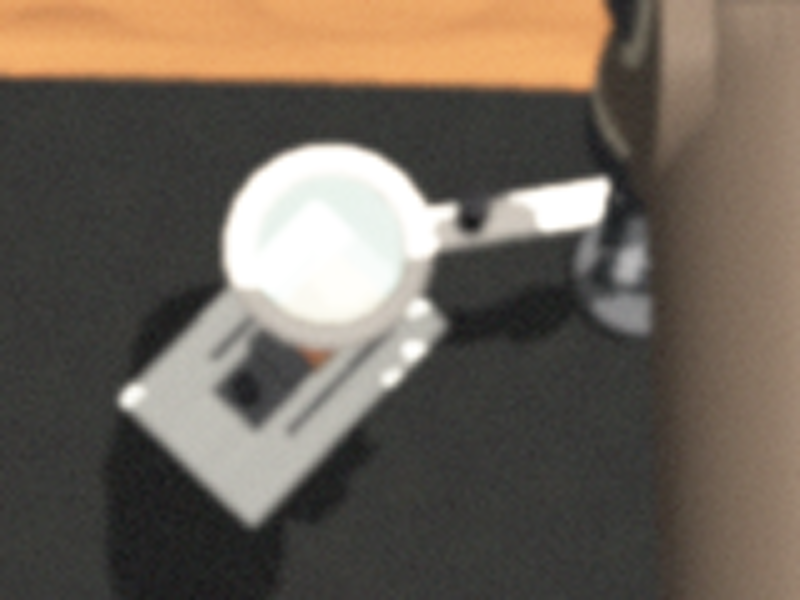

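```bash
python3 -m creep '[[[0,0,0],[0,0,3],60],[[0,0,0],[-0.5,2,6],60],[[0,0,0],[-1,5,7],60],[[0,0,0],[-1.5,8,8],60],[[0,0,0],[-1.5,8,8],60]]';  python3 -m creep '[[[0,0,0],[0,0,0],60],[[0,0,0],[0,0,0],60],[[0,0,0],[0,0,0],60]]'; python3 - <<'E'
from h import *
p=snap("wrist","w48"); s=sense(); print(s["ee_pos"]); V=p["view"]; print((-V[:3,:3].T@V[:3,3]).round(3))
E
```

```text
clock: 57.4
ee_pos: [0.6931, -0.055, 0.4377]
tool_rot: [-3.137, -0.001, -0.243]
contact_force: [-0.3, 0.5, 0.1]
finger_gap: 0.603
clock: 57.7
ee_pos: [0.6934, -0.064, 0.4348]
tool_rot: [3.141, 0.001, -0.254]
contact_force: [0.3, -0.5, -0.4]
finger_gap: 0.601
[ 0.69340295 -0.06399434  0.43484746]
[0.715 0.018 0.577]
```

View pics/w48.png

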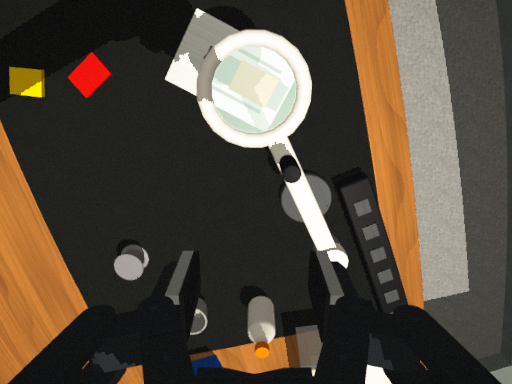

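```bash
python3 - <<'E'
from h import *
p=snap("wrist","w49"); c=p["color"]
z=cv2.resize(c[15:165,180:330],(600,600),interpolation=cv2.INTER_CUBIC); cv2.imwrite("pics/w49z.png",z)
g=cv2.cvtColor(c,cv2.COLOR_BGR2GRAY)
print(toz(p,(254.3,88.5),.228), "pile proj",cam(p,[[.7118,.0130,.065]]), "lens if over",cam(p,[[.7118,.0130,.228]]))
E
```

```text
[[0.71307414 0.00986571 0.228     ]] pile proj [[252.99671398  83.76860493]] lens if over [[252.25918715  85.67711358]]
```

View pics/w49z.png

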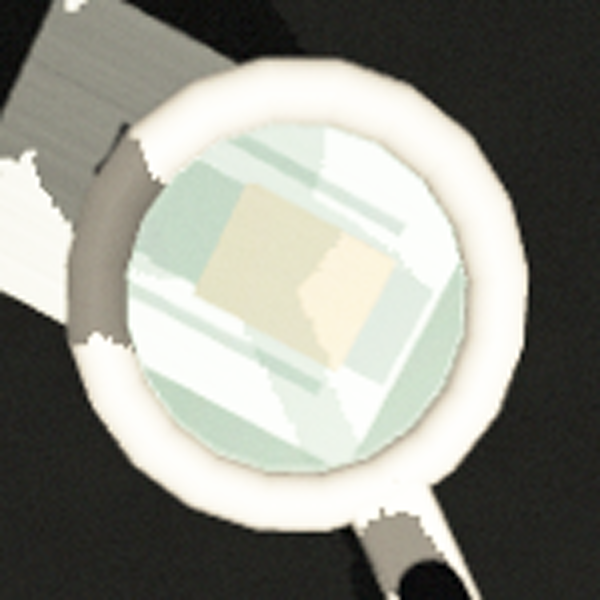

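```bash
python3 - <<'E'
from h import *
p=snap("top","t50"); q=snap("side","s50")
print([(n,np.round(b["extent"]).astype(int).tolist()) for n in("spool","glue","tin") for b in boxes_of(n,q)[:1]])
cv2.imwrite("pics/s50z.png",cv2.resize(q["color"][110:310,130:400],(800,593),interpolation=cv2.INTER_CUBIC))
E
```

```text
[('spool', [325, 204, 345, 226]), ('glue', [295, 148, 309, 179]), ('tin', [322, 178, 345, 193])]
```

View pics/s50z.png

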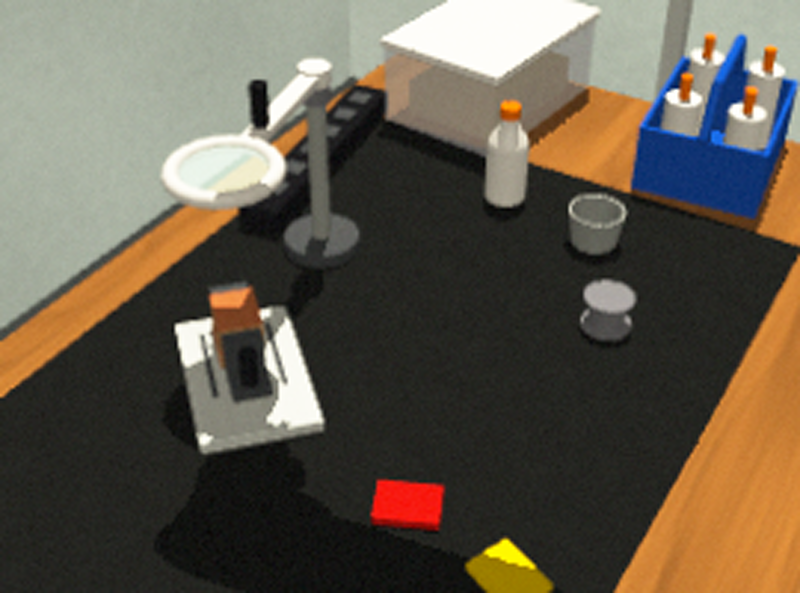

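View pics/t50.png

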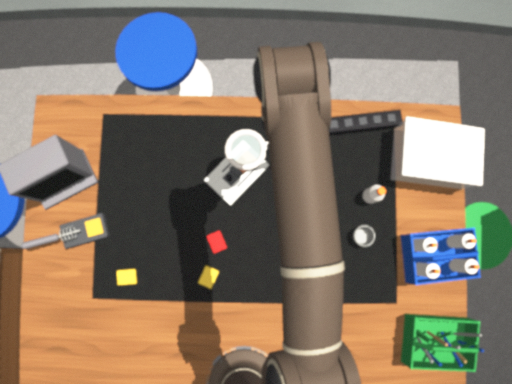

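The side picture shows the pile clamped in the holder at about (235,330) and the lens over it. The spool, glue, tin and the red and yellow pieces are where they started, and the robot is touching nothing, so I am handing in.

```bash
python3 -c "
from station import *
print(finish_job())"
```

```text
the job is handed in; nothing more can be done
None
```

The job is done and handed in at about 58 s on the robot clock. All five copper-faced blanks are piled and clamped in the holder, with the lens back over them.

**What I did**
- I gripped the peg, swung the magnifier about 90° clear, and opened the sliding jaw to about 84 mm.
- I laid the five blanks in one pile. One grasp closed too high and missed, and I repeated it successfully. One blank was knocked about 35 mm aside during the run, so I located it again before picking it.
- I squeezed the sides of the pile square with the gripper. I then pushed the jaw closed by its knob until it stalled at about 25 N.
- I swung the lens back and moved the arm away.

**Last checks**
- **Pile:** measured within 1 mm of the holder's centre in both directions. The knob stalled within about 1 mm of where a 60 mm jaw opening puts it.
- **Lens:** from a wrist view almost straight above, its middle is about 1.5 mm off the pile's middle along the swing. It reads about 3 mm off along the arm, which swinging cannot change.
- **Lens, other camera:** the cameras disagreed by a few millimetres. The overhead one showed about 0 mm along the swing and 5–6 mm along the arm.
- **Other things:** the final side and overhead pictures show the spool, glue, tin and the red and yellow pieces undisturbed, with nothing touching the robot.

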